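Set out the display tiles from the slide-lid box

TASK

Set up the bar's display: slide the lid of the wooden storage box along its grooves until it comes free and lay it flat on the worktop, grip bar up. Take out every tile in the box and seat each in a slot of its own in the display stand: dip one end of its foot into the slot and under the brass rail, then straighten the tile, so that it stands upright with its whole foot down on the slot's floor. Leave the other things on the bar standing where they are.

Things in the scene. Friction and masses are not known exactly. Their poses are not given: they have to be found in the camera images.
- box: Fixed light wooden storage box 128 (x) x 196 (y) x 106 mm; origin: centre of its underside, z up. The lid lies in grooves along both long sides, lid underside 92 mm above the worktop (play 2.5 mm upwards, 1.5 mm to either side), and slides out only towards the box's -y end; the +y end is closed.
- box_floor (a point): Centre of the box's inner floor, 6 mm above the worktop, the box's axes. Four pockets for upright tiles lie across the box at y = -57, -19, +19, +57 mm, between ribs 20 mm high; a tile's width is along x, its thickness along y. Free space between neighbouring tiles 30 mm, from an outer tile to the box's end wall 31 mm.
- lid_grip (a point): Grip bar of the loose lid, a wooden panel 118 (x) x 190 (y) x 6 mm, 0.22 kg. The bar, mid-top: 60 mm along x, 14 mm thick along y, 28 mm above the panel. Point: on its axis, 22 mm above the lid's underside, 12 mm below the bar's top. Lid axes are parallel to the box's at the start, this point at y = -3 to -28 mm in the box; the lid is clear of the grooves when it is beyond y = -193 mm there.
- stand: Display stand: loose wooden block 124 (x) x 152 (y) x 26 mm, about 1.2 kg, on the worktop; origin: centre of its underside, z up. Four slots along its x axis, at y = -57, -19, +19, +57 mm, empty at the start: 106 mm long (x = -53 to +53), closed at both ends, 10 mm wide, floor 6 mm above the stand's underside, long upper edges chamfered 4 mm wide by 5 mm deep.
- stand_rail (a point): Middle of the inner lower edge of the stand's flat brass keeper rail (stand frame x = -42, y = 0, z = 26 mm; the stand's axes). The rail is 4 mm thick and lies along the stand's whole -x edge, covering the last 11 mm of every slot, 20 mm above the slot floors: a tile's foot must be dipped at its -x end (about 15 degrees), slid under it and straightened.
- tile_1_mid (a point): Blank dark tile on a wooden foot, a T upside down, 8 mm thick (y), 0.11 kg: foot 100 mm long (x), 12 mm tall; panel 60 mm wide centred on it; 80 mm tall in all. Point: the tile's centre, 40 mm above its underside; z up the panel. All alike, either face to either side; may be absent (None). Starts upright in a pocket of the box, axes parallel to the box's.
- tile_2_mid (a point): Blank dark tile on a wooden foot, a T upside down, 8 mm thick (y), 0.11 kg: foot 100 mm long (x), 12 mm tall; panel 60 mm wide centred on it; 80 mm tall in all. Point: the tile's centre, 40 mm above its underside; z up the panel. All alike, either face to either side; may be absent (None). Starts upright in a pocket of the box, axes parallel to the box's.
- tile_3_mid (a point): Blank dark tile on a wooden foot, a T upside down, 8 mm thick (y), 0.11 kg: foot 100 mm long (x), 12 mm tall; panel 60 mm wide centred on it; 80 mm tall in all. Point: the tile's centre, 40 mm above its underside; z up the panel. All alike, either face to either side; may be absent (None). Starts upright in a pocket of the box, axes parallel to the box's.
- tile_4_mid (a point): Blank dark tile on a wooden foot, a T upside down, 8 mm thick (y), 0.11 kg: foot 100 mm long (x), 12 mm tall; panel 60 mm wide centred on it; 80 mm tall in all. Point: the tile's centre, 40 mm above its underside; z up the panel. All alike, either face to either side; may be absent (None). Starts upright in a pocket of the box, axes parallel to the box's.
- shaker: White cocoa shaker, 66 mm across, 97 mm high. Origin under its centre. A bystander.
- tumbler: Steel tumbler, 82 mm across, 110 mm high. Origin under its centre. A bystander.
- mug: Small mug, 60 x 84 x 50 mm. Origin under its centre. A bystander.

How it is judged (in metres and radians):
On the way:
1. the lid has been slid out of its grooves, clear of the box (y of lid_grip in the frame of box below -0.185 m), for 0.1 s.
At the end, for the whole second after the job is handed in: The lid lies flat on the worktop, grip bar up (tilt under 0.1 rad), and every tile that was in the box stands in a slot of the stand, its foot within 3.5 mm of the slot's floor, its centre within 12 mm of the slot's middle lengthways, within 0.22 rad of square to the stand (height (world z) of lid_grip between 0.015 and 0.028 m and angle between lid_grip's own z axis and vertical below 0.1 rad and z of tile_1_mid in the frame of stand between 0.042 and 0.0495 m and x of tile_1_mid in the frame of stand between -0.012 and 0.012 m and y of tile_1_mid in the frame of stand between -0.08 and 0.08 m and angle between the z axis of each of tile_1_mid, tile_2_mid, tile_3_mid, tile_4_mid and the z axis of stand, either way round below 0.22 rad and angle between each of tile_1_mid, tile_2_mid, tile_3_mid, tile_4_mid's own z axis and vertical below 0.25 rad and z of tile_2_mid in the frame of stand between 0.042 and 0.0495 m and x of tile_2_mid in the frame of stand between -0.012 and 0.012 m and y of tile_2_mid in the frame of stand between -0.08 and 0.08 m and z of tile_3_mid in the frame of stand between 0.042 and 0.0495 m and x of tile_3_mid in the frame of stand between -0.012 and 0.012 m and y of tile_3_mid in the frame of stand between -0.08 and 0.08 m and z of tile_4_mid in the frame of stand between 0.042 and 0.0495 m and x of tile_4_mid in the frame of stand between -0.012 and 0.012 m and y of tile_4_mid in the frame of stand between -0.08 and 0.08 m); the robot touches nothing.
It fails at once if a bystander (cocoa shaker, tumbler or mug) is tipped over or pushed more than 5 cm (angle between any of shaker, tumbler, mug's own z axis and vertical above 0.5 rad or distance of any of shaker, tumbler, mug from where it was at the start of the episode above 0.05 m).
Of tile_1, tile_2, tile_3, tile_4 only 3 to 4 are there at a start; the rules pass over those that are not, and their reading is None.
At some moment in a run one of stand may be knocked a few centimetres aside while the robot is not near it.
It also fails if it takes over 210 s, if anything falls off the work surface, if the arm or the gripper's body presses on something with over 40 N, if the wrist force passes 120 N, or if a joint passes its speed limit or range.

ROBOT

A 6-joint arm with a two-finger parallel gripper is mounted at the origin on a cart in front of the work surface, level with it; the furniture and walls round the work are solid. World frame = base frame: x ahead of the robot, y to its left, z up, the work surface at z = 0. Lengths are in mm, angles in rad, forces in N, time in s.
With the tool pointing down it reaches from about 300 to 775 mm from the base axis. Payload 14.6 kg.
Tool frame: the origin (TCP) lies at the very end of the fingers, on their centre line; the grasp point (between the pads) lies 19 mm behind it; z points along the fingers, y is the line along which they close (so a half turn about z gives the same grasp; the last joint's range is limited). The gripper opens to 94 mm and grips with 3 to 60 N. Pads are 16 mm wide; open, the fingers measure 119 mm over their backs; the gripper's body (75 mm by 177 mm) begins 78 mm behind the grasp point.
Start: joints at [-0.067, 0.3, 1.521, -0, 1.321, -0.067], TCP at [549.99, -0.002, 205.446] pointing down, gripper open.
Joint ranges: [-3.03, 3.03], [-0.79, 2.21], [0.23, 2.52], [-1.04, 4.18], [0, 3.07], [-2.55, 2.55]. Speed limits (rad/s): [2.22, 2.22, 2.57, 3.14, 3.14, 3.14].

INTERFACE

Orientations are given as [roll, pitch, yaw] about the fixed x, y, z axes, in that order (R = Rz(yaw) Ry(pitch) Rx(roll)).
In Python, from rig import arm gives the robot as it stands.
- The arm moves only by the tool arm_command, never from a script. Its argument "steps" is a list of rows, each an object of numbers: "fingers": the opening, from 0 (shut) to 1 (fully open); "x", "y", "z": the shift along the tool's x, y, z in mm; "yaw": the turn about the tool's z in units of 5 degrees (1.0 is 5 degrees). In form: [{"fingers": .., "x": .., "y": .., "z": .., "yaw": ..}, ...]. A call has 1 to 5 rows; each row shifts and turns the commanded pose from where the row before left it, along the tool's axes as they then stand; what a row does not reach is not made up. A row lasts 1/10 s, in which the tool goes at most 50 mm and 8.59 degrees, less where a joint would pass 70% of its speed; a pose out of reach is approached as far as the arm can. A call with a gripper value outside its range is refused whole. The fingers move at their own pace and stop on an object; "newtons" is the grip in N (left out, the last holds). Time passes only in rows, so rows that do not move let the fingers close. It gives the time, the measured TCP pose, the force, the opening and the grip force at its end, in the units of the state.
- arm.read_state(): the state, without advancing time (a new reading comes with each control period).
- arm.snapshot(name): name is "scene" or "side" or "wrist"; returns a dict with "img" (400x640x3 uint8, red, green, blue), "range_z" (400x640 float32, mm along the optical axis (not along the pixel's ray), 0 where there is no reading), "camera_matrix" (3x3 intrinsics, pixels), "R" (3x3) and "t" (3): a world point X has camera coordinates R X + t; the wrist camera has in their place "T_tool_cam" (4x4, takes a point from camera to tool coordinates, whose origin is the TCP and whose axes are the flange's). Camera axes: x right, y down, z forward; pixel columns grow to the right and rows downward; lengths in mm; the calibration is good to about 2 mm. A picture is of the moment at which its call begins: read the wrist's pose just before it.
- arm.finish_job(): hands the job in; it is judged then, once.
Trained networks look in a picture, given as the dict that the camera call returned (one of the last four; its "shot" number tells which), for a name from the list of things; names that differ only in an ending like _2 or _b are one class to them, and where a whole thing is asked for, a point or a joint stands for the part that bears it (a point fixed in the world has none). Each returns a list of dicts, best first, with "confidence" (0 to 1); they miss things now and then, are a little off and sometimes report something else, mostly with a low value. They report only what shows in the picture. A call takes as long as a camera call.
- arm.recognise(thing, picture): "location" ([x, y, z] in mm, in world coordinates, good to about 4 mm: the middle of the surface that is visible of it).
- arm.masks_of(thing, picture): "pixels" (400x640 bool, what is visible of it).
- arm.tip_of(thing, picture): "location" ([x, y, z] in mm, in world coordinates, good to about 4 mm: a listed point, or the origin of a listed thing).
The state is a dict: "time_s": time; "qpos": joint angles; "qd": joint speeds; "effort": joint torques, N m; "tcp_pos": TCP position; "ee_rot": TCP orientation; "wrist_force": force on the tool from outside, world axes, zero at the start; "torque": the same for the moment, N m; "gripper_width": opening from 0.0 (shut) to 1.0 (fully open); "finger_force": force on a finger pad.
Only numpy, scipy, OpenCV 4.12 (cv2) and the standard library are available. Lean on these libraries where they do the work, as an engineer would, in place of code of your own. Each camera call takes 0.05 s, during which the arm holds its last target. There are 200 camera calls.

## Working session

There is one attempt and no reset: what is moved stays moved. The work goes in short steps, Python scripts to look and compute and a tool call to move; the robot and the scene stay as the last step left them, time stands still between calls to the robot, and variables do not carry over. Pictures are saved under pics/ and viewed, at most 14 in all, crops included, and the job is handed in when it is done.

Besides the shell and the picture viewer there is one more tool, called as name([rows], argument=value, ...), one row to a line, values as JSON. arm_command: Moves the arm, as the interface text tells. Its arguments: {"type":"object","properties":{"steps":{"type":"array"},"newtons":{"type":"number"}},"required":["steps"]}

```bash
ls; mkdir -p pics; cat > h.py <<'E'
import numpy as np, cv2
from rig import arm
from scipy.spatial.transform import Rotation as Ro
def save(p,n): cv2.imwrite('pics/'+n,p['img'][:,:,::-1])
def snap(name):
    s=arm.read_state(); p=arm.snapshot(name)
    if 'T_tool_cam' in p:
        T=np.eye(4); e=np.array(s['ee_rot'])
        T[:3,:3]=Ro.from_euler('xyz',e).as_matrix() if e.size==3 else e.reshape(3,3); T[:3,3]=s['tcp_pos']
        C=T@np.array(p['T_tool_cam']); p2=(C[:3,:3],C[:3,3])
    else:
        R=np.array(p['R']); p2=(R.T,-R.T@np.array(p['t']))
    p_=p; 
    return p_,p2
def cloud(p,c):
    K=np.array(p['camera_matrix']); z=p['range_z'].astype(float)
    v,u=np.mgrid[:400,:640]
    P=np.stack([(u-K[0,2])/K[0,0]*z,(v-K[1,2])/K[1,1]*z,z],-1)@c[0].T+c[1]
    P[z<=0]=np.nan
    return P
E
python3 - <<'E'
from h import *
print(arm.read_state())
for n in ['scene','side','wrist']:
    p,c=snap(n); save(p,n+'0.png'); print(n,c[1].round(),p['camera_matrix'][0])
    for t in ['box','lid_grip','stand','stand_rail','tile_1_mid','shaker','tumbler','mug']:
        r=arm.tip_of(t,p)
        print(t,[(np.round(x['location'],0).tolist(),round(x['confidence'],2)) for x in r[:3]])
E
```

```text
pics
{'time_s': 0.0, 'qpos': array([-6.66257480e-02,  3.00500277e-01,  1.52161952e+00, -2.44968444e-05,
        1.32072826e+00, -6.66244163e-02]), 'qd': array([-0.0026522 , -0.00097506,  0.00015087, -0.00250183, -0.00038776,
       -0.00164573]), 'effort': array([-1.53750298e-03, -5.31805658e+01, -3.52735734e+01,  7.07558286e-02,
        2.43994006e-02, -4.79655944e-05]), 'tcp_pos': array([ 5.49712124e+02, -4.32421379e-03,  2.04854078e+02]), 'ee_rot': array([-3.14033845e+00, -5.99043908e-05,  1.57080103e+00]), 'wrist_force': array([-0.45185112, -1.03551453,  0.94234236]), 'torque': array([ 0.00527702, -0.02709294,  0.00528051]), 'finger_force': 0.0, 'gripper_width': 1.0007787504837018}
scene [  58.  784. 1140.] [434.19451947   0.         317.72220866]
box [([455.0, 258.0, 2.0], 0.73), ([611.0, 75.0, -2.0], 0.25)]
lid_grip [([447.0, 247.0, 114.0], 0.76)]
stand [([513.0, -258.0, -2.0], 0.85)]
stand_rail [([467.0, -268.0, 27.0], 0.64)]
tile_1_mid [([469.0, -270.0, 24.0], 0.53)]
shaker [([612.0, 72.0, 4.0], 0.66)]
tumbler [([433.0, 532.0, -4.0], 0.76), ([702.0, -270.0, -7.0], 0.48)]
mug [([704.0, -267.0, -5.0], 0.39)]
side [ 448. -829.  663.] [366.15594348   0.         320.80080201]
box [([454.0, 256.0, -0.0], 0.76)]
lid_grip [([454.0, 247.0, 112.0], 0.95)]
stand [([514.0, -259.0, -3.0], 0.68)]
stand_rail [([468.0, -268.0, 26.0], 0.76)]
tile_1_mid []
shaker [([619.0, 68.0, -0.0], 0.58)]
tumbler [([434.0, 533.0, 5.0], 0.9)]
mug [([702.0, -267.0, -0.0], 0.95)]
wrist [550.  84. 383.] [306.92800922   0.         319.61243942]
box []
lid_grip []
stand [([514.0, -262.0, -5.0], 0.92)]
stand_rail [([475.0, -268.0, 29.0], 0.96)]
tile_1_mid []
shaker [([617.0, 66.0, -3.0], 0.77)]
tumbler []
mug [([700.0, -265.0, 5.0], 0.73)]
```

View pics/scene0.png

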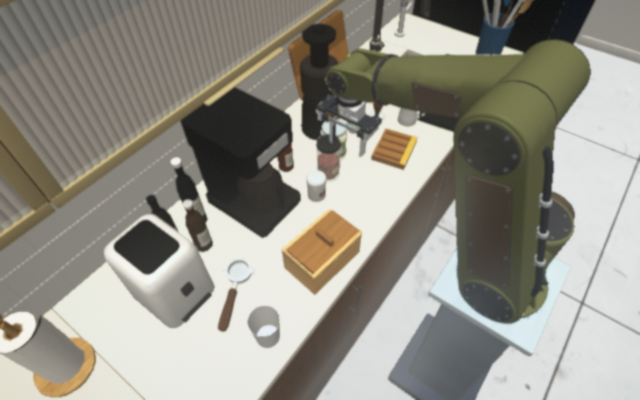

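View pics/wrist0.png

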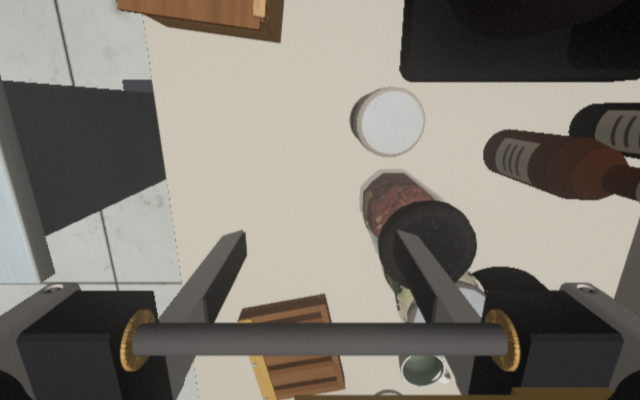

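```bash
cat >> h.py <<'E'
def rect(P,zlo,zhi,xy,r=170):
    "min-area rectangle of cloud points in a height band near xy"
    Q=P.reshape(-1,3); Q=Q[~np.isnan(Q[:,0])]
    Q=Q[(Q[:,2]>zlo)&(Q[:,2]<zhi)&(np.hypot(Q[:,0]-xy[0],Q[:,1]-xy[1])<r)]
    if len(Q)<20: return None
    (cx,cy),(w,h),a=cv2.minAreaRect(Q[:,:2].astype(np.float32))
    return [round(x,1) for x in (cx,cy,w,h,a,Q[:,2].mean())]+[len(Q)]
E
python3 - <<'E'
from h import *
for n in ['scene','side','wrist']:
    p,c=snap(n); P=cloud(p,c)
    print(n,'tile?',[ (np.round(x['location']),round(x['confidence'],2)) for x in arm.tip_of('tile_1_mid',p)])
    for t,zl,zh in [('box',100,112),('lid_grip',120,135),('stand',20,34),('stand_rail',28,34)]:
        m=arm.masks_of(t,p)
        if not m: print(t,None); continue
        Q=P.copy(); Q[~m[0]['pixels']]=np.nan
        ctr=np.nanmedian(Q.reshape(-1,3),0)
        print(t,round(m[0]['confidence'],2),ctr.round(),rect(Q,zl,zh,ctr))
E
```

```text
scene tile? []
box 0.73 [402. 314.  75.] [454.0, 260.1, 196.7, 130.6, 82.7, np.float64(105.9), 577]
lid_grip 0.87 [453. 256.  99.] [452.8, 249.0, 15.3, 60.4, 82.3, np.float64(125.3), 104]
stand 0.79 [ 508. -248.   25.] [512.5, -258.6, 125.3, 160.1, 12.1, np.float64(26.2), 915]
stand_rail 0.6 [ 508. -248.   25.] [509.9, -255.7, 122.3, 154.0, 12.6, np.float64(30.0), 258]
side tile? []
box 0.79 [440. 164.  56.] [448.0, 241.6, 167.4, 128.1, 85.5, np.float64(107.5), 96]
lid_grip 0.93 [449. 230. 101.] [451.7, 244.2, 11.2, 58.8, 81.8, np.float64(125.8), 69]
stand 0.55 [ 510. -275.   27.] [511.4, -260.1, 124.4, 155.8, 11.7, np.float64(27.3), 2689]
stand_rail 0.73 [ 511. -275.   27.] [510.8, -260.4, 123.8, 152.9, 11.6, np.float64(30.2), 998]
wrist tile? []
box None
lid_grip 0.96 [453. 160.  97.] None
stand 0.62 [ 513. -279.   24.] [511.8, -260.0, 124.2, 153.9, 11.5, np.float64(24.9), 3684]
stand_rail 0.83 [ 512. -279.   24.] [460.4, -267.5, 20.3, 147.2, 11.9, np.float64(29.0), 573]
```

arm_command([
  {"x":45,"y":-15},
  {"x":45,"y":-15},
  {"x":45,"y":-15},
  {"x":45,"y":-15},
  {"x":45,"y":-15},
])

```text
invalid input
```

arm_command([
  {"yaw":1.62},
  {"yaw":1.62},
  {"yaw":1.62},
  {"yaw":1.62},
  {"yaw":1.62},
])

```text
invalid input
```

arm_command([
  {"yaw":1.62},
  {"yaw":1.62},
  {"yaw":1.62},
  {"yaw":1.62},
  {"yaw":1.62},
])

```text
invalid input
```

arm_command([
  {"yaw":1.62},
  {"yaw":1.62},
  {"fingers":0.5},
  {"fingers":0.5},
  {"fingers":0.5},
])

```text
invalid input
```

arm_command([
  {"fingers":1,"x":45,"y":-15,"z":0,"yaw":0},
  {"fingers":1,"x":45,"y":-15,"z":0,"yaw":0},
  {"fingers":1,"x":45,"y":-15,"z":0,"yaw":0},
  {"fingers":1,"x":45,"y":-15,"z":0,"yaw":0},
  {"fingers":1,"x":45,"y":-15,"z":0,"yaw":0},
])

```text
time_s: 2.75
tcp_pos: [474.1, 226.6, 205.6]
ee_rot: [3.141, -0.0, 1.571]
wrist_force: [1.5, -0.5, 1.4]
gripper_width: 0.999
finger_force: 0.0
```

arm_command([
  {"fingers":0.5,"x":0,"y":0,"z":0,"yaw":1.62},
  {"fingers":0.5,"x":0,"y":0,"z":0,"yaw":1.62},
  {"fingers":0.5,"x":0,"y":0,"z":0,"yaw":1.62},
  {"fingers":0.5,"x":0,"y":0,"z":0,"yaw":1.62},
  {"fingers":0.5,"x":0,"y":0,"z":0,"yaw":1.62},
])

```text
time_s: 3.25
tcp_pos: [475.0, 225.1, 205.5]
ee_rot: [-3.142, -0.0, 0.858]
wrist_force: [0.4, -1.1, 0.5]
gripper_width: 0.609
finger_force: 0.0
```

arm_command([
  {"fingers":0.5,"x":0,"y":0,"z":0,"yaw":1.62},
  {"fingers":0.5,"x":0,"y":0,"z":0,"yaw":1.62},
  {"fingers":0.5,"x":0,"y":0,"z":0,"yaw":1.62},
  {"fingers":0.5,"x":0,"y":0,"z":0,"yaw":1.62},
  {"fingers":0.5,"x":0,"y":0,"z":0,"yaw":1.62},
])

```text
time_s: 3.75
tcp_pos: [475.0, 225.0, 205.5]
ee_rot: [-3.142, -0.0, 0.151]
wrist_force: [-0.2, -0.5, -0.1]
gripper_width: 0.5
finger_force: 0.0
```

arm_command([
  {"fingers":0.5,"x":0,"y":0,"z":0,"yaw":1.62},
  {"fingers":0.5,"x":0,"y":0,"z":0,"yaw":1.62},
  {"fingers":0.5,"x":0,"y":0,"z":0,"yaw":0},
])

```text
time_s: 4.05
tcp_pos: [475.0, 225.0, 205.4]
ee_rot: [3.142, 0.0, -0.128]
wrist_force: [-0.4, 0.0, 0.3]
gripper_width: 0.499
finger_force: 0.0
```

```bash
cat >> h.py <<'E'
def to(x,y,z,ang):
    "remaining shift in tool axes and yaw units to a world TCP; ang = world angle (deg) of tool x, after turning"
    s=arm.read_state(); p=np.array(s['tcp_pos']); a=np.degrees(s['ee_rot'][2])
    d=np.array([x,y])-p[:2]
    f=lambda t:(round(d@[np.cos(t),np.sin(t)],1),round(d@[np.sin(t),-np.cos(t)],1))
    dy=(a-ang+180)%360-180
    print('now',p.round(1),round(a,1),'-> tool xy before turn',f(np.radians(a)),'after turn',f(np.radians(ang)),'z',round(p[2]-z,1),'yaw units',round(dy/5,2))
E
python3 - <<'E'
from h import *
p,c=snap('wrist'); save(p,'w1.png'); P=cloud(p,c); print(c[1].round())
for t in ['box','lid_grip']:
    print(t,[(np.round(x['location'],1),round(x['confidence'],2)) for x in arm.tip_of(t,p)[:2]])
m=arm.masks_of('lid_grip',p)[0]['pixels']
Q=P.copy();Q[~m]=np.nan
print('bar',rect(Q,120,132,(452,248)),'panel',rect(Q,92,102,(452,248)))
print('rim',rect(P,102.5,110,(454,259),135))
# obstacle height map
Q=P.reshape(-1,3);Q=Q[~np.isnan(Q[:,0])]
for x0 in range(550,800,50):
    print(x0,[ (int(q[:,2].max()) if len(q) else None) for y0 in range(-100,400,50) for q in [Q[(Q[:,0]//50*50==x0)&(Q[:,1]//50*50==y0)]]])
s,cs=snap('scene'); P=cloud(s,cs);Q=P.reshape(-1,3);Q=Q[~np.isnan(Q[:,0])]
print('scene y from -450')
for x0 in range(300,800,50):
    print(x0,[ (int(np.percentile(q[:,2],98)) if len(q) else None) for y0 in range(-450,450,50) for q in [Q[(Q[:,0]//50*50==x0)&(Q[:,1]//50*50==y0)]]])
E
```

```text
[558. 214. 383.]
box []
lid_grip [(array([450.8, 244.6, 114.8]), 0.71)]
bar [454.1, 247.0, 14.1, 59.1, 82.5, np.float64(124.2), 922] panel [453.3, 247.3, 191.9, 113.7, 84.0, np.float64(96.6), 16104]
rim [454.4, 257.8, 195.8, 128.6, 82.6, np.float64(104.5), 4298]
550 [1, 1, 94, 95, 1, 1, 1, 1, 0, 1]
600 [0, 128, 95, 97, 89, 41, 118, 41, 39, 27]
650 [None, None, None, 1, 38, 40, 41, 41, 40, 1]
700 [None, None, None, None, None, None, None, None, None, None]
750 [None, None, None, None, None, None, None, None, None, None]
scene y from -450
300 [-193, -104, -889, -885, -885, -886, -889, -888, -889, -885, 587, 596, 594, 576, -887, -886, -888, -893]
350 [-99, -79, 0, 3, 4, 3, 3, 4, 3, 3, 3, 564, 570, 560, 525, 99, 3, 3]
400 [None, None, None, 6, 31, 28, 5, 5, 5, 5, 5, 534, 546, 540, 527, 109, 107, 4]
450 [None, None, None, None, 29, 28, 5, 5, 4, 4, 5, 303, 525, 513, 514, 348, 108, 4]
500 [None, None, None, None, None, 19, 5, 4, 4, 5, 4, None, 514, 508, 394, 346, 89, 5]
550 [None, None, None, None, None, 3, 5, 5, 4, 5, 66, 5, 623, 625, 625, 624, 624, 621]
600 [None, 84, None, None, None, None, None, 2, 641, 659, 677, 697, 715, 736, 757, 778, 800, 821]
650 [None, 87, None, None, None, None, None, None, None, 3, 4, 362, 362, 362, 362, 361, 5, 30]
700 [5, None, None, None, 398, 397, None, None, 2, 48, 5, 363, 363, 363, 362, 361, 4, 6]
750 [126, 5, None, 291, 420, 419, 395, -1, 4, 118, 105, 363, 363, 363, 363, 361, 4, 211]
```

View pics/w1.png

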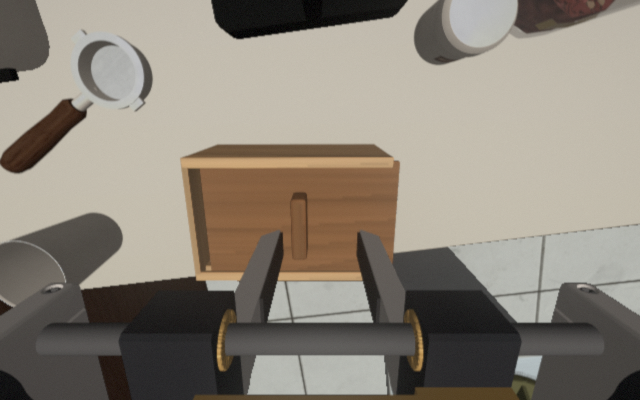

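```bash
python3 -c "
from h import *
to(453.6,247,101,-7.4)"
```

```text
now [475.  225.  205.4] -7.1 -> tool xy before turn (np.float64(-24.0), np.float64(-19.2)) after turn (np.float64(-24.1), np.float64(-19.1)) z 104.4 yaw units 0.07
```

arm_command([
  {"fingers":0.5,"x":-24,"y":-19,"z":0,"yaw":0.07},
  {"fingers":0.5,"x":0,"y":0,"z":40,"yaw":0},
  {"fingers":0.5,"x":0,"y":0,"z":40,"yaw":0},
  {"fingers":0.5,"x":0,"y":0,"z":24,"yaw":0},
  {"fingers":0.5,"x":0,"y":0,"z":0,"yaw":0},
])

```text
time_s: 4.8
tcp_pos: [453.3, 246.8, 100.0]
ee_rot: [3.141, 0.001, -0.13]
wrist_force: [0.7, 0.3, 1.2]
gripper_width: 0.502
finger_force: 0.0
```

arm_command([
  {"fingers":0,"x":0,"y":0,"z":0,"yaw":0},
  {"fingers":0,"x":0,"y":0,"z":0,"yaw":0},
  {"fingers":0,"x":0,"y":0,"z":0,"yaw":0},
  {"fingers":0,"x":0,"y":0,"z":0,"yaw":0},
  {"fingers":0,"x":0,"y":0,"z":0,"yaw":0},
], newtons=30)

```text
time_s: 5.3
tcp_pos: [453.6, 246.9, 101.6]
ee_rot: [-3.141, -0.0, -0.132]
wrist_force: [-0.7, 0.5, 1.0]
gripper_width: 0.145
finger_force: 30.0
```

arm_command([
  {"fingers":0,"x":0,"y":5,"z":0,"yaw":0},
  {"fingers":0,"x":0,"y":10,"z":0,"yaw":0},
  {"fingers":0,"x":0,"y":10,"z":0,"yaw":0},
  {"fingers":0,"x":0,"y":10,"z":0,"yaw":0},
  {"fingers":0,"x":0,"y":0,"z":0,"yaw":0},
])

```text
time_s: 5.8
tcp_pos: [448.9, 210.6, 101.6]
ee_rot: [3.141, 0.0, -0.133]
wrist_force: [-0.5, -2.9, 3.8]
gripper_width: 0.148
finger_force: 30.0
```

arm_command([
  {"fingers":0,"x":0,"y":15,"z":0,"yaw":0},
  {"fingers":0,"x":0,"y":15,"z":0,"yaw":0},
  {"fingers":0,"x":0,"y":15,"z":0,"yaw":0},
  {"fingers":0,"x":0,"y":15,"z":0,"yaw":0},
  {"fingers":0,"x":0,"y":15,"z":0,"yaw":0},
])

```text
time_s: 6.3
tcp_pos: [438.9, 136.4, 101.5]
ee_rot: [-3.141, -0.0, -0.132]
wrist_force: [-0.4, 3.3, 3.2]
gripper_width: 0.149
finger_force: 30.0
```

arm_command([
  {"fingers":0,"x":0,"y":15,"z":0,"yaw":0},
  {"fingers":0,"x":0,"y":15,"z":0,"yaw":0},
  {"fingers":0,"x":0,"y":15,"z":0,"yaw":0},
  {"fingers":0,"x":0,"y":15,"z":0,"yaw":0},
  {"fingers":0,"x":0,"y":15,"z":0,"yaw":0},
])

```text
time_s: 6.8
tcp_pos: [428.5, 62.0, 101.1]
ee_rot: [3.141, 0.001, -0.132]
wrist_force: [-0.1, 0.1, -2.8]
gripper_width: 0.15
finger_force: 30.0
```

arm_command([
  {"fingers":0,"x":0,"y":15,"z":0,"yaw":0},
  {"fingers":0,"x":0,"y":0,"z":0,"yaw":0},
  {"fingers":0,"x":0,"y":0,"z":0,"yaw":0},
])

```text
time_s: 7.1
tcp_pos: [426.8, 48.1, 101.1]
ee_rot: [3.141, 0.001, -0.133]
wrist_force: [-0.4, 0.1, -2.3]
gripper_width: 0.151
finger_force: 30.0
```

arm_command([
  {"fingers":0,"x":20,"y":12,"z":0,"yaw":0},
  {"fingers":0,"x":21,"y":12,"z":0,"yaw":0},
  {"fingers":0,"x":0,"y":0,"z":35,"yaw":0},
  {"fingers":0,"x":0,"y":0,"z":30,"yaw":0},
  {"fingers":0,"x":0,"y":0,"z":15,"yaw":0},
])

```text
time_s: 7.6
tcp_pos: [463.4, 19.7, 18.9]
ee_rot: [3.141, 0.004, -0.131]
wrist_force: [0.5, 0.6, -1.8]
gripper_width: 0.145
finger_force: 30.0
```

arm_command([
  {"fingers":0,"x":0,"y":0,"z":6,"yaw":0},
  {"fingers":0,"x":0,"y":0,"z":3,"yaw":0},
  {"fingers":0,"x":0,"y":0,"z":2,"yaw":0},
  {"fingers":0,"x":0,"y":0,"z":0,"yaw":0},
])

```text
time_s: 8.0
tcp_pos: [465.1, 19.5, 11.0]
ee_rot: [-3.141, -0.001, -0.132]
wrist_force: [-0.5, -0.1, -2.3]
gripper_width: 0.146
finger_force: 30.0
```

arm_command([
  {"fingers":0,"x":0,"y":0,"z":1.5,"yaw":0},
  {"fingers":0,"x":0,"y":0,"z":1,"yaw":0},
  {"fingers":0,"x":0,"y":0,"z":0,"yaw":0},
  {"fingers":0,"x":0,"y":0,"z":0,"yaw":0},
])

```text
time_s: 8.4
tcp_pos: [465.3, 19.4, 9.6]
ee_rot: [-3.141, -0.001, -0.132]
wrist_force: [-8.7, 0.4, 18.5]
gripper_width: 0.148
finger_force: 30.0
```

arm_command([
  {"fingers":0.5,"x":0,"y":0,"z":0,"yaw":0},
  {"fingers":0.5,"x":0,"y":0,"z":0,"yaw":0},
  {"fingers":0.5,"x":0,"y":0,"z":-10,"yaw":0},
  {"fingers":0.5,"x":0,"y":0,"z":-40,"yaw":0},
  {"fingers":0.5,"x":0,"y":0,"z":-50,"yaw":0},
])

```text
time_s: 8.9
tcp_pos: [463.7, 19.4, 108.6]
ee_rot: [3.141, 0.003, -0.132]
wrist_force: [0.0, 0.4, -0.1]
gripper_width: 0.492
finger_force: 0.0
```

arm_command([
  {"fingers":0.3,"x":0,"y":0,"z":-50,"yaw":0},
  {"fingers":0.3,"x":0,"y":0,"z":-50,"yaw":0},
  {"fingers":0.3,"x":-10,"y":-45,"z":-10,"yaw":0},
  {"fingers":0.3,"x":-10,"y":-45,"z":0,"yaw":0},
  {"fingers":0.3,"x":-10,"y":-45,"z":0,"yaw":0},
])

```text
time_s: 9.4
tcp_pos: [452.4, 158.6, 219.4]
ee_rot: [-3.141, -0.002, -0.133]
wrist_force: [0.5, -0.6, 0.2]
gripper_width: 0.302
finger_force: 0.0
```

arm_command([
  {"fingers":0.3,"x":-10,"y":-45,"z":0,"yaw":0},
  {"fingers":0.3,"x":0,"y":-20,"z":0,"yaw":0},
  {"fingers":0.3,"x":0,"y":0,"z":0,"yaw":0},
])

```text
time_s: 9.7
tcp_pos: [451.0, 225.0, 218.4]
ee_rot: [-3.141, -0.0, -0.129]
wrist_force: [-0.0, -0.2, 0.6]
gripper_width: 0.301
finger_force: 0.0
```

```bash
cat > tiles.py <<'E'
from h import *
B=np.array([454.4,257.8]); a=np.radians(-7.4)
p,c=snap('wrist'); save(p,'w2.png'); P=cloud(p,c)
Q=P.reshape(-1,3);Q=Q[~np.isnan(Q[:,0])]
L=(Q[:,:2]-B)@np.array([[np.cos(a),-np.sin(a)],[np.sin(a),np.cos(a)]])
k=(abs(L[:,0])<48)&(abs(L[:,1])<90)&(Q[:,2]>75)&(Q[:,2]<93)
print('hist y', [(int(y),int(n)) for n,y in zip(*np.histogram(L[k,1],np.arange(-90,91,5))) if n])
for yy in (-57,-19,19,57):
    j=k&(abs(L[:,1]-yy)<14)
    if j.sum()>10:
        print(yy,j.sum(),L[j].min(0).round(1),L[j].max(0).round(1),Q[j,2].max().round(1))
r=rect(P,102.5,110,B,135); print('rim',r)
for t in ['box','tile_1_mid']:
    print(t,[(np.round(x['location'],1),round(x['confidence'],2)) for x in arm.tip_of(t,p)[:5]])
E
python3 tiles.py
```

```text
hist y [(-65, 49), (-60, 266), (-55, 138), (-25, 186), (-20, 252), (-15, 1), (10, 35), (15, 302), (20, 143), (50, 243), (55, 264), (60, 34)]
-57 453 [-30.8 -61. ] [ 29.4 -52.9] 86.8
-19 439 [-30.9 -23.1] [ 28.5 -15. ] 86.5
19 480 [-29.6  14.7] [29.8 23. ] 86.6
57 541 [-28.6  52.3] [31.4 61.1] 86.6
rim [454.6, 258.0, 196.0, 128.2, 82.6, np.float64(104.5), 4201]
box [(array([451.7, 260. ,   0.9]), 0.86)]
tile_1_mid [(array([439.6, 200.1,  45.3]), 0.8)]
```

View pics/w2.png

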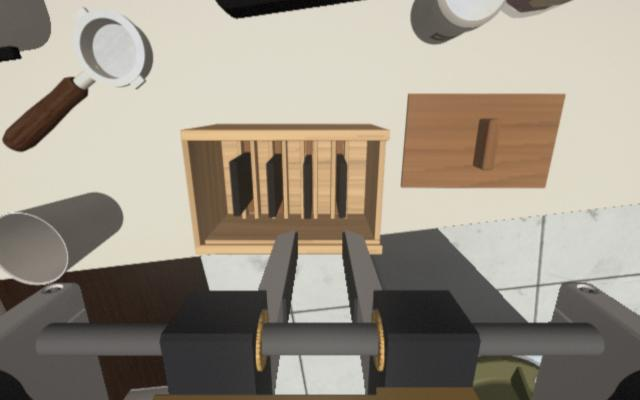

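```bash
python3 -c "
from h import *
to(446.5,201.7,50,-7.4)"
```

```text
now [451.4 222.2 218.3] -7.6 -> tool xy before turn (np.float64(-2.1), np.float64(21.0)) after turn (np.float64(-2.2), np.float64(21.0)) z 168.3 yaw units -0.03
```

arm_command([
  {"fingers":0.3,"x":-2,"y":21,"z":0,"yaw":0},
  {"fingers":0.3,"x":0,"y":0,"z":40,"yaw":0},
  {"fingers":0.3,"x":0,"y":0,"z":40,"yaw":0},
  {"fingers":0.3,"x":0,"y":0,"z":40,"yaw":0},
  {"fingers":0.3,"x":0,"y":0,"z":0,"yaw":0},
])

```text
time_s: 10.35
tcp_pos: [444.5, 200.4, 94.3]
ee_rot: [3.138, 0.007, -0.134]
wrist_force: [-0.2, -0.5, -0.4]
gripper_width: 0.298
finger_force: 0.0
```

arm_command([
  {"fingers":0.3,"x":0,"y":0,"z":24,"yaw":0},
  {"fingers":0.3,"x":0,"y":0,"z":24,"yaw":0},
  {"fingers":0.3,"x":0,"y":0,"z":0,"yaw":0},
])

```text
time_s: 10.65
tcp_pos: [446.3, 201.5, 49.7]
ee_rot: [3.14, 0.002, -0.133]
wrist_force: [0.1, 0.1, -1.0]
gripper_width: 0.3
finger_force: 0.0
```

arm_command([
  {"fingers":0,"x":0,"y":0,"z":0,"yaw":0},
  {"fingers":0,"x":0,"y":0,"z":0,"yaw":0},
  {"fingers":0,"x":0,"y":0,"z":0,"yaw":0},
  {"fingers":0,"x":0,"y":0,"z":0,"yaw":0},
], newtons=20)

```text
time_s: 11.05
tcp_pos: [447.4, 202.6, 51.4]
ee_rot: [-3.141, -0.002, -0.132]
wrist_force: [-2.2, -0.9, 9.5]
gripper_width: 0.082
finger_force: 20.0
```

arm_command([
  {"fingers":0,"x":0,"y":0,"z":-20,"yaw":0},
  {"fingers":0,"x":0,"y":0,"z":-30,"yaw":0},
  {"fingers":0,"x":0,"y":0,"z":-40,"yaw":0},
  {"fingers":0,"x":0,"y":0,"z":-40,"yaw":0},
  {"fingers":0,"x":0,"y":0,"z":-10,"yaw":0},
])

```text
time_s: 11.55
tcp_pos: [447.9, 202.9, 194.6]
ee_rot: [-3.138, -0.006, -0.132]
wrist_force: [0.3, 0.1, -1.5]
gripper_width: 0.084
finger_force: 20.0
```

arm_command([
  {"fingers":0,"x":11,"y":43,"z":0,"yaw":0},
  {"fingers":0,"x":11,"y":43,"z":0,"yaw":0},
  {"fingers":0,"x":11,"y":43,"z":0,"yaw":0},
  {"fingers":0,"x":11,"y":43,"z":0,"yaw":0},
  {"fingers":0,"x":11,"y":43,"z":0,"yaw":0},
])

```text
time_s: 12.05
tcp_pos: [472.5, -19.7, 189.7]
ee_rot: [-3.142, 0.0, -0.132]
wrist_force: [0.1, 0.3, -0.0]
gripper_width: 0.084
finger_force: 20.0
```

arm_command([
  {"fingers":0,"x":11,"y":43,"z":0,"yaw":0},
  {"fingers":0,"x":11,"y":43,"z":0,"yaw":0},
  {"fingers":0,"x":11,"y":43,"z":0,"yaw":0},
])

```text
time_s: 12.35
tcp_pos: [488.3, -152.0, 189.6]
ee_rot: [-3.141, 0.001, -0.132]
wrist_force: [1.1, 0.4, -2.5]
gripper_width: 0.082
finger_force: 20.0
```

arm_command([
  {"fingers":0,"x":0,"y":0,"z":0,"yaw":-1.3},
  {"fingers":0,"x":0,"y":0,"z":0,"yaw":-1.3},
  {"fingers":0,"x":0,"y":0,"z":0,"yaw":-1.25},
  {"fingers":0,"x":0,"y":0,"z":0,"yaw":0},
])

```text
time_s: 12.75
tcp_pos: [488.4, -150.2, 189.5]
ee_rot: [-3.141, 0.001, 0.206]
wrist_force: [-0.5, -0.2, -1.8]
gripper_width: 0.082
finger_force: 20.0
```

```bash
cat > stand.py <<'E'
from h import *
import sys
def stand(names=('wrist','side','scene')):
    out=[]
    for n in names:
        p,c=snap(n); save(p,n+'_st.png'); P=cloud(p,c)
        m=arm.masks_of('stand',p); t=arm.tip_of('stand',p); r=arm.tip_of('stand_rail',p)
        print(n,'tip',[np.round(x['location'],0).tolist() for x in t[:1]],[np.round(x['location'],0).tolist() for x in r[:1]])
        if m:
            Q=P.copy();Q[~m[0]['pixels']]=np.nan
            ctr=np.nanmedian(Q.reshape(-1,3),0)
            print(' top',rect(Q,21,34,ctr,110),'rail',rect(Q,28.3,34,ctr,110))
if __name__=='__main__': stand(sys.argv[1:] or ('wrist','side'))
E
python3 stand.py; python3 -c "
from h import *; print(arm.read_state()['tcp_pos'],arm.read_state()['qpos'].round(2))"
```

```text
wrist tip [[514.0, -266.0, -6.0]] [[474.0, -271.0, 29.0]]
 top [512.6, -260.8, 123.7, 152.7, 11.7, np.float64(25.1), 10671] rail [461.8, -270.5, 19.6, 150.3, 11.7, np.float64(29.1), 1366]
side tip [[512.0, -261.0, -2.0]] [[470.0, -270.0, 28.0]]
 top [511.1, -260.1, 124.0, 156.1, 11.9, np.float64(27.5), 2597] rail [510.7, -260.9, 122.7, 152.0, 11.7, np.float64(30.3), 895]
[ 488.68797335 -150.16517177  189.94233501] [-0.37  0.23  1.65 -0.    1.26  1.  ]
```

View pics/wrist_st.png

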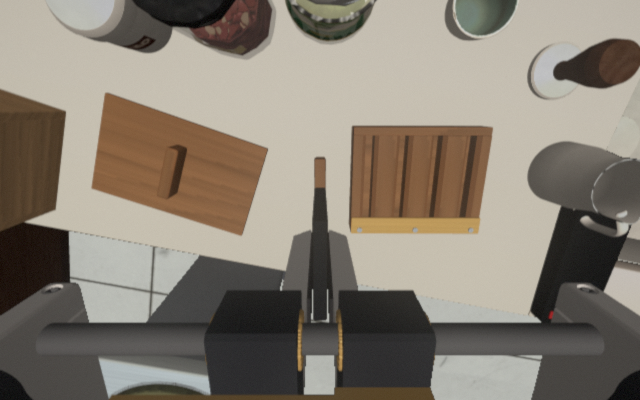

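```bash
python3 -c "
from h import *
p,c=snap('wrist');P=cloud(p,c);Q=P.reshape(-1,3);Q=Q[~np.isnan(Q[:,0])]
for x0 in range(350,750,50):
    print(x0,[ (int(q[:,2].max()) if len(q) else None) for y0 in range(-500,-50,50) for q in [Q[(Q[:,0]//50*50==x0)&(Q[:,1]//50*50==y0)]]])
to(535.5,-313.9,190,11.7)"
```

```text
350 [25, 1, 0, 0, 1, 0, None, 0, 6]
400 [26, 1, 1, 1, 30, 31, 29, 0, 6]
450 [28, 1, 0, 31, 31, 294, 301, 314, 314]
500 [90, 90, 49, 26, 26, 323, 314, 314, 323]
550 [76, 85, 55, 26, 26, 27, 26, 1, 1]
600 [1, 9, 84, 1, 1, 1, 108, 132, 155]
650 [1, 9, 87, 2, 49, 49, 110, 108, 55]
700 [0, 1, 1, 0, 36, 9, None, None, None]
now [ 488.7 -150.2  189.9] 11.7 -> tool xy before turn (np.float64(12.7), np.float64(169.8)) after turn (np.float64(12.6), np.float64(169.8)) z -0.1 yaw units -0.01
```

arm_command([
  {"fingers":0,"x":3.2,"y":42.5,"z":0,"yaw":0},
  {"fingers":0,"x":3.2,"y":42.5,"z":0,"yaw":0},
  {"fingers":0,"x":3.2,"y":42.5,"z":0,"yaw":0},
  {"fingers":0,"x":3,"y":42.3,"z":0,"yaw":0},
  {"fingers":0,"x":0,"y":0,"z":40,"yaw":0},
])

```text
time_s: 13.7
tcp_pos: [537.7, -319.4, 153.8]
ee_rot: [3.134, -0.006, 0.2]
wrist_force: [1.6, -0.2, -1.6]
gripper_width: 0.084
finger_force: 20.0
```

arm_command([
  {"fingers":0,"x":0,"y":0,"z":40,"yaw":0},
  {"fingers":0,"x":0,"y":0,"z":25,"yaw":0},
  {"fingers":0,"x":0,"y":0,"z":0,"yaw":0},
  {"fingers":0,"x":0,"y":0,"z":0,"yaw":0},
])

```text
time_s: 14.1
tcp_pos: [535.8, -314.1, 85.8]
ee_rot: [3.141, -0.0, 0.204]
wrist_force: [-0.5, 0.3, -1.1]
gripper_width: 0.084
finger_force: 20.0
```

```bash
cat >> h.py <<'E'
def side_crop(name,u=None,half=(50,40),scale=6,X=None,cam='side'):
    p,c=snap(cam)
    if X is not None:
        q=c[0].T@(np.array(X,float)-c[1]); K=np.array(p['camera_matrix']); u=(K@q/q[2])[:2]
    x,y=int(u[0]),int(u[1]); im=p['img'][max(0,y-half[1]):y+half[1],max(0,x-half[0]):x+half[0]]
    cv2.imwrite('pics/'+name,cv2.resize(im[:,:,::-1],None,fx=scale,fy=scale,interpolation=cv2.INTER_CUBIC)); print('centre px',x,y)
    return p,c
E
python3 -c "
from h import *
side_crop('s3.png',X=(523,-300,50)); to(535.5,-313.9,75,11.7)"
```

```text
centre px 325 322
now [ 536.2 -314.3   86.8] 11.7 -> tool xy before turn (np.float64(-0.6), np.float64(-0.6)) after turn (np.float64(-0.6), np.float64(-0.6)) z 11.8 yaw units -0.0
```

View pics/s3.png

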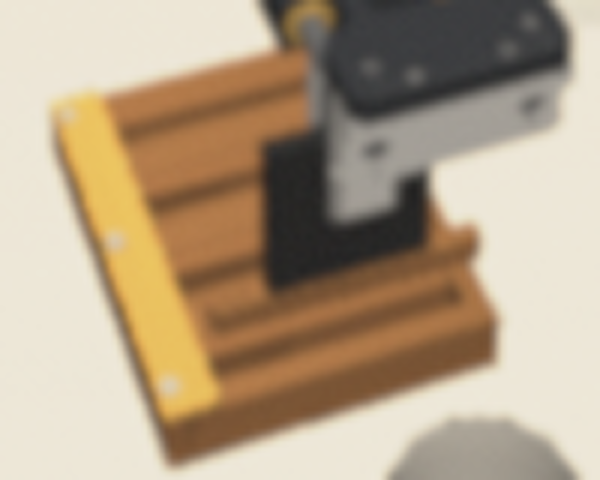

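arm_command([
  {"fingers":0,"x":-0.5,"y":-0.6,"z":13,"yaw":0},
  {"fingers":0,"x":0,"y":0,"z":0,"yaw":0},
  {"fingers":0,"x":0,"y":0,"z":2,"yaw":0},
  {"fingers":0,"x":0,"y":0,"z":0,"yaw":0},
])

```text
time_s: 14.55
tcp_pos: [534.9, -313.6, 71.0]
ee_rot: [3.141, -0.0, 0.204]
wrist_force: [-4.2, 0.9, 6.6]
gripper_width: 0.083
finger_force: 20.0
```

arm_command([
  {"fingers":0,"x":-1,"y":0,"z":1.5,"yaw":0},
  {"fingers":0,"x":-2,"y":0,"z":2,"yaw":0},
  {"fingers":0,"x":-2,"y":0,"z":2,"yaw":0},
  {"fingers":0,"x":0,"y":0,"z":0,"yaw":0},
], newtons=8)

```text
time_s: 14.95
tcp_pos: [529.7, -314.7, 64.7]
ee_rot: [3.141, 0.0, 0.204]
wrist_force: [-3.6, -0.5, 4.0]
gripper_width: 0.085
finger_force: 8.0
```

arm_command([
  {"fingers":0,"x":-2.5,"y":0,"z":1.5,"yaw":0},
  {"fingers":0,"x":-2.5,"y":0,"z":1.5,"yaw":0},
  {"fingers":0,"x":-2.5,"y":0,"z":1,"yaw":0},
  {"fingers":0,"x":0,"y":0,"z":0,"yaw":0},
])

```text
time_s: 15.35
tcp_pos: [522.2, -315.9, 60.1]
ee_rot: [-3.141, 0.0, 0.204]
wrist_force: [-0.3, 0.5, -0.3]
gripper_width: 0.085
finger_force: 8.0
```

```bash
python3 -c "
from h import *
side_crop('s4.png',X=(523,-300,50))"
```

```text
centre px 325 322
```

View pics/s4.png

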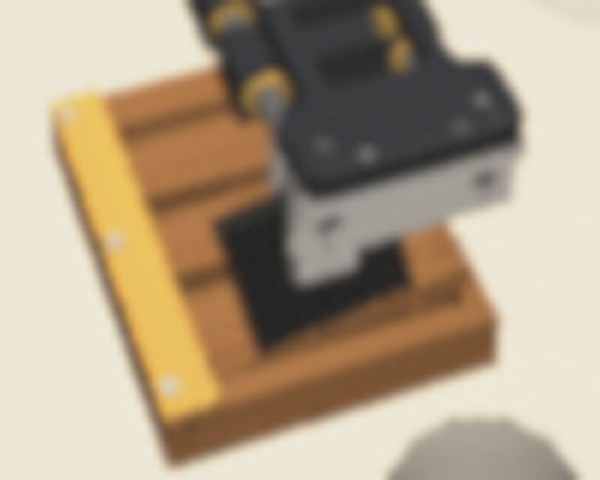

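arm_command([
  {"fingers":0,"x":-3,"y":0,"z":0,"yaw":0},
  {"fingers":0,"x":-3,"y":0,"z":0,"yaw":0},
  {"fingers":0,"x":-3,"y":0,"z":0,"yaw":0},
  {"fingers":0,"x":-2,"y":0,"z":0,"yaw":0},
  {"fingers":0,"x":0,"y":0,"z":0,"yaw":0},
])

```text
time_s: 15.9
tcp_pos: [511.7, -318.3, 60.5]
ee_rot: [3.142, -0.0, 0.204]
wrist_force: [1.1, -0.9, -1.2]
gripper_width: 0.086
finger_force: 8.0
```

arm_command([
  {"fingers":0,"x":2,"y":0,"z":1,"yaw":0},
  {"fingers":0,"x":2,"y":0,"z":1,"yaw":0},
  {"fingers":0,"x":2,"y":0,"z":1.5,"yaw":0},
  {"fingers":0,"x":0,"y":0,"z":0,"yaw":0},
])

```text
time_s: 16.3
tcp_pos: [518.2, -316.9, 57.0]
ee_rot: [3.141, -0.0, 0.204]
wrist_force: [0.7, 0.1, 1.1]
gripper_width: 0.082
finger_force: 8.0
```

arm_command([
  {"fingers":0,"x":2,"y":0,"z":1.2,"yaw":0},
  {"fingers":0,"x":2,"y":0,"z":1.2,"yaw":0},
  {"fingers":0,"x":2,"y":0,"z":1.2,"yaw":0},
  {"fingers":0,"x":1,"y":0,"z":1.2,"yaw":0},
  {"fingers":0,"x":0,"y":0,"z":0,"yaw":0},
])

```text
time_s: 16.8
tcp_pos: [524.9, -315.5, 52.1]
ee_rot: [3.141, -0.0, 0.204]
wrist_force: [1.3, 0.1, 0.4]
gripper_width: 0.085
finger_force: 8.0
```

arm_command([
  {"fingers":0,"x":0,"y":0,"z":1.5,"yaw":0},
  {"fingers":0,"x":0,"y":0,"z":0,"yaw":0},
])

```text
time_s: 17.0
tcp_pos: [525.2, -315.6, 51.1]
ee_rot: [3.141, -0.001, 0.204]
wrist_force: [3.0, 0.7, 4.4]
gripper_width: 0.08
finger_force: 8.0
```

```bash
python3 -c "
from h import *
side_crop('s5.png',X=(523,-300,50))"
```

```text
centre px 325 322
```

View pics/s5.png

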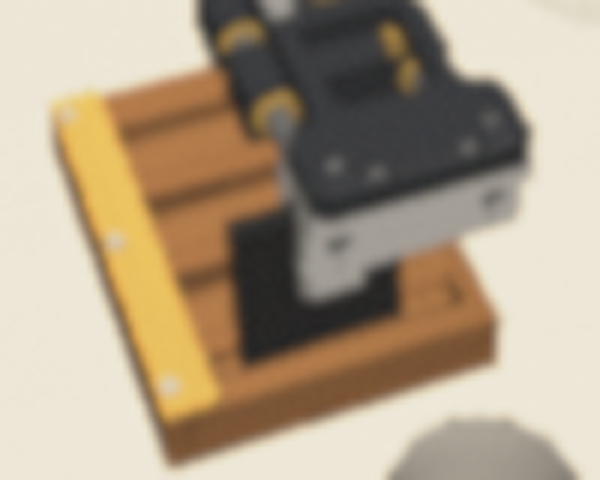

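arm_command([
  {"fingers":0,"x":0,"y":0,"z":1.5,"yaw":0},
  {"fingers":0,"x":0,"y":0,"z":0,"yaw":0},
  {"fingers":0.28,"x":0,"y":0,"z":-1,"yaw":0},
  {"fingers":0.28,"x":0,"y":0,"z":0,"yaw":0},
  {"fingers":0.28,"x":0,"y":0,"z":-5,"yaw":0},
])

```text
time_s: 17.55
tcp_pos: [523.9, -315.3, 54.4]
ee_rot: [-3.14, 0.002, 0.204]
wrist_force: [-0.5, -0.1, -0.7]
gripper_width: 0.271
finger_force: 0.0
```

arm_command([
  {"fingers":0.28,"x":0,"y":0,"z":-30,"yaw":0},
  {"fingers":0.28,"x":0,"y":0,"z":-40,"yaw":0},
  {"fingers":0.28,"x":0,"y":0,"z":-50,"yaw":0},
  {"fingers":0.28,"x":0,"y":-50,"z":-20,"yaw":0},
  {"fingers":0.28,"x":0,"y":-50,"z":0,"yaw":0},
])

```text
time_s: 18.05
tcp_pos: [505.3, -221.3, 196.8]
ee_rot: [3.138, -0.004, 0.202]
wrist_force: [1.3, 0.4, -1.0]
gripper_width: 0.286
finger_force: 0.0
```

arm_command([
  {"fingers":0.28,"x":0,"y":-30,"z":0,"yaw":0},
  {"fingers":0.28,"x":0,"y":0,"z":0,"yaw":0},
  {"fingers":0.28,"x":0,"y":0,"z":0,"yaw":0},
])

```text
time_s: 18.35
tcp_pos: [499.0, -191.7, 194.2]
ee_rot: [3.141, -0.0, 0.205]
wrist_force: [-0.5, -0.6, 0.3]
gripper_width: 0.277
finger_force: 0.0
```

```bash
cat > chk.py <<'E'
from h import *
import sys
def chk(S,yaw,cams=('wrist','side')):
    a=np.radians(yaw)
    for n in cams:
        p,c=snap(n); save(p,n+'_c.png'); P=cloud(p,c)
        m=arm.masks_of('stand',p)
        if m:
            Q=P.copy();Q[~m[0]['pixels']]=np.nan
            ctr=np.nanmedian(Q.reshape(-1,3),0); print(n,'top',rect(Q,21,34,ctr,110),'rail',rect(Q,28.3,34,ctr,110))
        Q=P.reshape(-1,3);Q=Q[~np.isnan(Q[:,0])]
        L=(Q[:,:2]-S)@np.array([[np.cos(a),-np.sin(a)],[np.sin(a),np.cos(a)]])
        for yy in (-57,-19,19,57):
            j=(abs(L[:,0])<60)&(abs(L[:,1]-yy)<12)&(Q[:,2]>45)&(Q[:,2]<120)
            if j.sum()>20:
                l=L[j];z=Q[j,2]; t=z>z.max()-6; e=l[:,0]; lo=t&(e<l[t,0].mean()-15); hi=t&(e>l[t,0].mean()+15)
                print(n,yy,j.sum(),'x',e[t].min().round(1),e[t].max().round(1),'y',l[t,1].min().round(1),l[t,1].max().round(1),'ztop',z.max().round(1),'left',z[lo].max().round(1) if lo.any() else None,'right',z[hi].max().round(1) if hi.any() else None)
x,y,w=map(float,sys.argv[1:4]); chk(np.array([x,y]),w)
E
python3 chk.py 512.2 -260.5 11.7; python3 -c "
from h import *
to(450.9,239.3,50,-7.4)"
```

```text
wrist top [512.3, -261.3, 123.5, 152.0, 11.7, np.float64(25.2), 9555] rail [462.0, -271.2, 19.8, 151.0, 11.9, np.float64(29.1), 1361]
wrist -57 1349 x -28.9 31.0 y -60.6 -52.1 ztop 86.3 left 86.3 right 86.3
side top [511.4, -259.7, 124.4, 155.6, 11.9, np.float64(27.7), 2129] rail [510.8, -260.7, 123.1, 153.6, 11.6, np.float64(30.5), 801]
side -57 489 x -29.4 29.6 y -61.6 -51.7 ztop 89.6 left 89.6 right 89.4
now [ 498.9 -192.7  193.5] 11.6 -> tool xy before turn (np.float64(40.1), np.float64(-432.8)) after turn (np.float64(-103.3), np.float64(-422.2)) z 143.5 yaw units 3.81
```

arm_command([
  {"fingers":0.28,"x":0,"y":0,"z":0,"yaw":1.27},
  {"fingers":0.28,"x":0,"y":0,"z":0,"yaw":1.27},
  {"fingers":0.28,"x":0,"y":0,"z":0,"yaw":1.27},
  {"fingers":0.28,"x":-11.5,"y":-47,"z":0,"yaw":0},
  {"fingers":0.28,"x":-11.5,"y":-47,"z":0,"yaw":0},
])

```text
time_s: 19.05
tcp_pos: [487.8, -95.7, 193.2]
ee_rot: [-3.141, 0.001, -0.132]
wrist_force: [0.4, -0.4, 0.6]
gripper_width: 0.281
finger_force: 0.0
```

arm_command([
  {"fingers":0.28,"x":-11.5,"y":-47,"z":0,"yaw":0},
  {"fingers":0.28,"x":-11.5,"y":-47,"z":0,"yaw":0},
  {"fingers":0.28,"x":-11.5,"y":-47,"z":0,"yaw":0},
  {"fingers":0.28,"x":-11.5,"y":-47,"z":0,"yaw":0},
  {"fingers":0.28,"x":-11.5,"y":-47,"z":0,"yaw":0},
])

```text
time_s: 19.55
tcp_pos: [461.1, 146.2, 193.7]
ee_rot: [3.142, -0.0, -0.129]
wrist_force: [0.8, 0.4, 0.0]
gripper_width: 0.278
finger_force: 0.0
```

arm_command([
  {"fingers":0.28,"x":-11.5,"y":-47,"z":0,"yaw":0},
  {"fingers":0.28,"x":-11.5,"y":-47,"z":0,"yaw":0},
  {"fingers":0.28,"x":0,"y":0,"z":0,"yaw":0},
  {"fingers":0.28,"x":0,"y":0,"z":0,"yaw":0},
])

```text
time_s: 19.95
tcp_pos: [450.5, 241.2, 193.3]
ee_rot: [3.141, 0.001, -0.127]
wrist_force: [0.5, -0.5, 0.4]
gripper_width: 0.28
finger_force: 0.0
```

```bash
python3 tiles.py; python3 -c "
from h import *
to(451.5,240,51,-7.4)"
```

```text
hist y [(-25, 181), (-20, 305), (10, 41), (15, 332), (20, 171), (50, 258), (55, 320), (60, 36)]
-19 486 [-31.3 -22.9] [ 28.4 -15.8] 86.7
19 544 [-29.3  14.8] [29.9 23. ] 86.6
57 614 [-28.7  52.5] [31.5 61.2] 86.7
rim [454.8, 257.8, 196.2, 127.5, 82.7, np.float64(104.6), 4924]
box [(array([ 4.499e+02,  2.593e+02, -2.000e-01]), 0.72)]
tile_1_mid []
now [450.9 239.7 193.7] -7.5 -> tool xy before turn (np.float64(0.6), np.float64(-0.3)) after turn (np.float64(0.6), np.float64(-0.3)) z 142.7 yaw units -0.01
```

arm_command([
  {"fingers":0.28,"x":0.5,"y":0,"z":40,"yaw":0},
  {"fingers":0.28,"x":0,"y":0,"z":40,"yaw":0},
  {"fingers":0.28,"x":0,"y":0,"z":40,"yaw":0},
  {"fingers":0.28,"x":0,"y":0,"z":22,"yaw":0},
  {"fingers":0.28,"x":0,"y":0,"z":0,"yaw":0},
])

```text
time_s: 20.6
tcp_pos: [449.9, 239.1, 49.2]
ee_rot: [3.139, 0.004, -0.13]
wrist_force: [0.5, -0.2, 1.1]
gripper_width: 0.279
finger_force: 0.0
```

arm_command([
  {"fingers":0.28,"x":0,"y":0,"z":0,"yaw":0},
  {"fingers":0,"x":0,"y":0,"z":0,"yaw":0},
  {"fingers":0,"x":0,"y":0,"z":0,"yaw":0},
  {"fingers":0,"x":0,"y":0,"z":0,"yaw":0},
  {"fingers":0,"x":0,"y":0,"z":0,"yaw":0},
], newtons=20)

```text
time_s: 21.1
tcp_pos: [451.4, 240.8, 52.8]
ee_rot: [-3.141, -0.001, -0.128]
wrist_force: [-0.9, -3.6, 7.4]
gripper_width: 0.083
finger_force: 20.0
```

arm_command([
  {"fingers":0,"x":0,"y":0,"z":-20,"yaw":0},
  {"fingers":0,"x":0,"y":0,"z":-40,"yaw":0},
  {"fingers":0,"x":0,"y":0,"z":-40,"yaw":0},
  {"fingers":0,"x":0,"y":0,"z":-40,"yaw":0},
  {"fingers":0,"x":0,"y":0,"z":0,"yaw":0},
])

```text
time_s: 21.6
tcp_pos: [452.6, 241.8, 197.3]
ee_rot: [-3.137, -0.008, -0.128]
wrist_force: [-0.5, 0.2, -1.4]
gripper_width: 0.082
finger_force: 20.0
```

```bash
python3 stand.py side scene; python3 -c "
from h import *
to(488.4,-150.2,190,11.7)"
```

```text
side tip [[514.0, -260.0, -4.0]] [[470.0, -268.0, 26.0]]
 top [511.3, -259.8, 124.2, 155.2, 12.2, np.float64(27.7), 2110] rail [511.1, -260.1, 123.1, 153.7, 11.6, np.float64(30.5), 797]
scene tip [] []
now [450.6 240.8 190.8] -7.4 -> tool xy before turn (np.float64(87.5), np.float64(383.0)) after turn (np.float64(-42.3), np.float64(390.5)) z 0.8 yaw units -3.81
```

arm_command([
  {"fingers":0,"x":11,"y":48,"z":0,"yaw":0},
  {"fingers":0,"x":11,"y":48,"z":0,"yaw":0},
  {"fingers":0,"x":11,"y":48,"z":0,"yaw":0},
  {"fingers":0,"x":11,"y":48,"z":0,"yaw":0},
  {"fingers":0,"x":11,"y":48,"z":0,"yaw":0},
])

```text
time_s: 22.5
tcp_pos: [474.4, -6.1, 191.4]
ee_rot: [-3.142, 0.0, -0.128]
wrist_force: [0.9, 0.3, -1.4]
gripper_width: 0.084
finger_force: 20.0
```

arm_command([
  {"fingers":0,"x":11,"y":48,"z":0,"yaw":0},
  {"fingers":0,"x":11,"y":48,"z":0,"yaw":0},
  {"fingers":0,"x":11,"y":48,"z":0,"yaw":0},
  {"fingers":0,"x":0,"y":0,"z":0,"yaw":-1.27},
  {"fingers":0,"x":0,"y":0,"z":0,"yaw":-1.27},
])

```text
time_s: 23.0
tcp_pos: [488.7, -152.6, 190.9]
ee_rot: [-3.141, 0.001, 0.095]
wrist_force: [0.1, 0.5, -0.2]
gripper_width: 0.085
finger_force: 20.0
```

arm_command([
  {"fingers":0,"x":0,"y":0,"z":0,"yaw":-1.27},
  {"fingers":0,"x":0,"y":0,"z":0,"yaw":0},
  {"fingers":0,"x":0,"y":0,"z":0,"yaw":0},
])

```text
time_s: 23.3
tcp_pos: [489.0, -151.1, 191.4]
ee_rot: [-3.141, 0.0, 0.201]
wrist_force: [-0.1, -0.6, -0.9]
gripper_width: 0.087
finger_force: 20.0
```

```bash
python3 chk.py 512.2 -260.5 11.7; python3 -c "
from h import *
to(527.8,-276.7,85,11.7)"
```

```text
wrist top [512.6, -260.7, 123.2, 152.9, 11.5, np.float64(25.2), 9848] rail [462.1, -270.4, 19.3, 150.4, 11.6, np.float64(29.1), 1384]
wrist -57 1669 x -27.9 31.2 y -61.1 -51.8 ztop 86.8 left 86.8 right 86.4
side top [511.4, -259.8, 124.6, 155.2, 11.9, np.float64(27.8), 2130] rail [510.9, -260.2, 123.0, 154.1, 12.0, np.float64(30.5), 823]
side -57 487 x -29.6 29.1 y -61.1 -51.2 ztop 90.3 left 89.4 right 89.6
now [ 489.1 -151.1  191.7] 11.6 -> tool xy before turn (np.float64(12.6), np.float64(130.9)) after turn (np.float64(12.5), np.float64(130.9)) z 106.7 yaw units -0.02
```

arm_command([
  {"fingers":0,"x":4.2,"y":43.6,"z":0,"yaw":0},
  {"fingers":0,"x":4.2,"y":43.6,"z":0,"yaw":0},
  {"fingers":0,"x":4.2,"y":43.6,"z":0,"yaw":0},
  {"fingers":0,"x":0,"y":0,"z":0,"yaw":0},
  {"fingers":0,"x":0,"y":0,"z":40,"yaw":0},
])

```text
time_s: 24.0
tcp_pos: [529.8, -278.6, 155.3]
ee_rot: [3.136, -0.006, 0.202]
wrist_force: [0.2, 0.2, -1.6]
gripper_width: 0.086
finger_force: 20.0
```

arm_command([
  {"fingers":0,"x":0,"y":0,"z":40,"yaw":0},
  {"fingers":0,"x":0,"y":0,"z":25,"yaw":0},
  {"fingers":0,"x":0,"y":0,"z":0,"yaw":0},
  {"fingers":0,"x":0,"y":0,"z":0,"yaw":0},
  {"fingers":0,"x":0,"y":0,"z":0,"yaw":0},
])

```text
time_s: 24.5
tcp_pos: [528.8, -277.0, 88.8]
ee_rot: [3.14, -0.002, 0.204]
wrist_force: [-0.4, 0.7, -0.4]
gripper_width: 0.08
finger_force: 20.0
```

```bash
python3 -c "
from h import *
to(527.8,-276.7,71.5,11.7)"
```

```text
now [ 528.8 -277.    88.8] 11.7 -> tool xy before turn (np.float64(-0.9), np.float64(-0.5)) after turn (np.float64(-0.9), np.float64(-0.5)) z 17.3 yaw units -0.0
```

arm_command([
  {"fingers":0,"x":-0.9,"y":-0.4,"z":14,"yaw":0},
  {"fingers":0,"x":0,"y":0,"z":0,"yaw":0},
  {"fingers":0,"x":0,"y":0,"z":3,"yaw":0},
  {"fingers":0,"x":0,"y":0,"z":0,"yaw":0},
])

```text
time_s: 24.9
tcp_pos: [526.8, -276.7, 70.6]
ee_rot: [3.141, 0.0, 0.204]
wrist_force: [-4.9, 0.4, 7.5]
gripper_width: 0.086
finger_force: 20.0
```

arm_command([
  {"fingers":0,"x":-1,"y":0,"z":1.5,"yaw":0},
  {"fingers":0,"x":-2,"y":0,"z":2,"yaw":0},
  {"fingers":0,"x":-2,"y":0,"z":2,"yaw":0},
  {"fingers":0,"x":0,"y":0,"z":0,"yaw":0},
], newtons=8)

```text
time_s: 25.3
tcp_pos: [521.8, -277.7, 64.2]
ee_rot: [3.141, 0.0, 0.204]
wrist_force: [-2.5, -1.2, 3.1]
gripper_width: 0.084
finger_force: 8.0
```

Same behaviour as the first tile; continue tilt, slide, straighten.

arm_command([
  {"fingers":0,"x":-2.5,"y":0,"z":1.5,"yaw":0},
  {"fingers":0,"x":-2.5,"y":0,"z":1.5,"yaw":0},
  {"fingers":0,"x":-2.5,"y":0,"z":1,"yaw":0},
  {"fingers":0,"x":0,"y":0,"z":0,"yaw":0},
])

```text
time_s: 25.7
tcp_pos: [514.7, -279.1, 60.4]
ee_rot: [3.141, -0.0, 0.204]
wrist_force: [0.6, -1.1, 1.9]
gripper_width: 0.084
finger_force: 8.0
```

arm_command([
  {"fingers":0,"x":-3,"y":0,"z":0,"yaw":0},
  {"fingers":0,"x":-3,"y":0,"z":0,"yaw":0},
  {"fingers":0,"x":-3,"y":0,"z":0,"yaw":0},
  {"fingers":0,"x":-1.5,"y":0,"z":0,"yaw":0},
  {"fingers":0,"x":0,"y":0,"z":0,"yaw":0},
])

```text
time_s: 26.2
tcp_pos: [504.2, -281.2, 60.2]
ee_rot: [3.142, 0.0, 0.204]
wrist_force: [1.2, -0.7, 3.4]
gripper_width: 0.087
finger_force: 8.0
```

arm_command([
  {"fingers":0,"x":2,"y":0,"z":1,"yaw":0},
  {"fingers":0,"x":2,"y":0,"z":1,"yaw":0},
  {"fingers":0,"x":2,"y":0,"z":1.5,"yaw":0},
  {"fingers":0,"x":0,"y":0,"z":0,"yaw":0},
])

```text
time_s: 26.6
tcp_pos: [510.5, -279.8, 56.4]
ee_rot: [-3.141, 0.0, 0.204]
wrist_force: [0.4, 0.5, 0.6]
gripper_width: 0.084
finger_force: 8.0
```

arm_command([
  {"fingers":0,"x":2,"y":0,"z":1.2,"yaw":0},
  {"fingers":0,"x":2,"y":0,"z":1.2,"yaw":0},
  {"fingers":0,"x":2,"y":0,"z":1.2,"yaw":0},
  {"fingers":0,"x":1,"y":0,"z":1.2,"yaw":0},
  {"fingers":0,"x":0,"y":0,"z":0,"yaw":0},
])

```text
time_s: 27.1
tcp_pos: [517.3, -278.4, 51.7]
ee_rot: [-3.141, -0.0, 0.204]
wrist_force: [0.5, 0.4, -0.9]
gripper_width: 0.085
finger_force: 8.0
```

arm_command([
  {"fingers":0,"x":0,"y":0,"z":1.5,"yaw":0},
  {"fingers":0,"x":0,"y":0,"z":1.5,"yaw":0},
  {"fingers":0,"x":0,"y":0,"z":0,"yaw":0},
])

```text
time_s: 27.4
tcp_pos: [517.9, -278.6, 49.6]
ee_rot: [3.141, -0.002, 0.204]
wrist_force: [3.3, 1.8, 5.1]
gripper_width: 0.084
finger_force: 8.0
```

arm_command([
  {"fingers":0.28,"x":0,"y":0,"z":-1,"yaw":0},
  {"fingers":0.28,"x":0,"y":0,"z":0,"yaw":0},
  {"fingers":0.28,"x":0,"y":0,"z":-5,"yaw":0},
  {"fingers":0.28,"x":0,"y":0,"z":-30,"yaw":0},
  {"fingers":0.28,"x":0,"y":0,"z":-40,"yaw":0},
])

```text
time_s: 27.9
tcp_pos: [516.2, -278.0, 124.4]
ee_rot: [-3.139, 0.003, 0.204]
wrist_force: [-0.9, 0.6, -0.1]
gripper_width: 0.278
finger_force: 0.0
```

arm_command([
  {"fingers":0.28,"x":0,"y":0,"z":-50,"yaw":0},
  {"fingers":0.28,"x":0,"y":-40,"z":-20,"yaw":0},
  {"fingers":0.28,"x":0,"y":-50,"z":0,"yaw":0},
  {"fingers":0.28,"x":0,"y":0,"z":0,"yaw":0},
  {"fingers":0.28,"x":0,"y":0,"z":0,"yaw":0},
])

```text
time_s: 28.4
tcp_pos: [499.0, -189.9, 195.5]
ee_rot: [3.141, -0.001, 0.206]
wrist_force: [0.4, -0.1, 0.5]
gripper_width: 0.281
finger_force: 0.0
```

```bash
python3 chk.py 512.2 -260.5 11.7; python3 -c "
from h import *
to(457.5,277.5,50,-7.4)"
```

```text
wrist top [512.4, -260.9, 123.8, 152.2, 11.8, np.float64(25.3), 8674] rail [462.6, -267.7, 102.8, 128.4, 46.5, np.float64(29.1), 1256]
wrist -57 1338 x -27.9 31.4 y -61.0 -52.2 ztop 86.3 left 86.3 right 86.3
wrist -19 1081 x -30.6 29.0 y -23.2 -14.6 ztop 86.6 left 86.5 right 85.8
side top [511.1, -260.1, 124.4, 156.6, 12.2, np.float64(28.0), 1706] rail [510.8, -261.0, 122.7, 153.1, 11.5, np.float64(30.8), 702]
side -57 487 x -29.2 29.7 y -61.8 -50.6 ztop 89.6 left 88.6 right 89.6
side -19 409 x -31.7 27.7 y -23.3 -12.7 ztop 89.6 left 89.6 right 88.9
now [ 498.9 -191.3  194.5] 11.6 -> tool xy before turn (np.float64(54.0), np.float64(-467.5)) after turn (np.float64(-101.4), np.float64(-459.5)) z 144.5 yaw units 3.81
```

arm_command([
  {"fingers":0.28,"x":0,"y":0,"z":0,"yaw":1.27},
  {"fingers":0.28,"x":0,"y":0,"z":0,"yaw":1.27},
  {"fingers":0.28,"x":0,"y":0,"z":0,"yaw":1.27},
  {"fingers":0.28,"x":-10,"y":-46,"z":0,"yaw":0},
  {"fingers":0.28,"x":-10,"y":-46,"z":0,"yaw":0},
])

```text
time_s: 29.1
tcp_pos: [490.6, -96.8, 194.3]
ee_rot: [-3.141, 0.001, -0.132]
wrist_force: [1.0, 0.1, 0.1]
gripper_width: 0.281
finger_force: 0.0
```

arm_command([
  {"fingers":0.28,"x":-10,"y":-46,"z":0,"yaw":0},
  {"fingers":0.28,"x":-10,"y":-46,"z":0,"yaw":0},
  {"fingers":0.28,"x":-10,"y":-46,"z":0,"yaw":0},
  {"fingers":0.28,"x":-10,"y":-46,"z":0,"yaw":0},
  {"fingers":0.28,"x":-10,"y":-46,"z":0,"yaw":0},
])

```text
time_s: 29.6
tcp_pos: [470.7, 139.2, 194.8]
ee_rot: [3.141, 0.0, -0.129]
wrist_force: [0.8, 0.1, -0.1]
gripper_width: 0.28
finger_force: 0.0
```

arm_command([
  {"fingers":0.28,"x":-10,"y":-46,"z":0,"yaw":0},
  {"fingers":0.28,"x":-10,"y":-46,"z":0,"yaw":0},
  {"fingers":0.28,"x":-10,"y":-46,"z":0,"yaw":0},
  {"fingers":0.28,"x":0,"y":0,"z":0,"yaw":0},
  {"fingers":0.28,"x":0,"y":0,"z":0,"yaw":0},
])

```text
time_s: 30.1
tcp_pos: [458.7, 278.7, 194.3]
ee_rot: [3.141, 0.001, -0.127]
wrist_force: [0.3, -1.6, -0.6]
gripper_width: 0.281
finger_force: 0.0
```

```bash
python3 tiles.py; python3 -c "
from h import *
to(457.5,277.5,51,-7.4)"
```

```text
hist y [(15, 298), (20, 179), (50, 189), (55, 313), (60, 48)]
19 477 [-30.1  15.4] [29.9 22.5] 86.9
57 550 [-29.1  52.8] [31.5 61. ] 86.6
rim [454.6, 257.6, 196.6, 127.9, 82.7, np.float64(104.6), 4897]
box [(array([450.7, 259.4,   0.6]), 0.79)]
tile_1_mid []
now [459.1 277.4 194.8] -7.5 -> tool xy before turn (np.float64(-1.6), np.float64(0.1)) after turn (np.float64(-1.6), np.float64(0.1)) z 143.8 yaw units -0.01
```

arm_command([
  {"fingers":0.28,"x":-1.6,"y":0,"z":40,"yaw":0},
  {"fingers":0.28,"x":0,"y":0,"z":40,"yaw":0},
  {"fingers":0.28,"x":0,"y":0,"z":40,"yaw":0},
  {"fingers":0.28,"x":0,"y":0,"z":23,"yaw":0},
  {"fingers":0.28,"x":0,"y":0,"z":0,"yaw":0},
])

```text
time_s: 30.75
tcp_pos: [456.0, 276.9, 49.3]
ee_rot: [3.139, 0.004, -0.13]
wrist_force: [0.3, 0.6, 1.0]
gripper_width: 0.283
finger_force: 0.0
```

arm_command([
  {"fingers":0.28,"x":0,"y":0,"z":0,"yaw":0},
  {"fingers":0,"x":0,"y":0,"z":0,"yaw":0},
  {"fingers":0,"x":0,"y":0,"z":0,"yaw":0},
  {"fingers":0,"x":0,"y":0,"z":0,"yaw":0},
  {"fingers":0,"x":0,"y":0,"z":0,"yaw":0},
], newtons=20)

```text
time_s: 31.25
tcp_pos: [457.4, 278.5, 53.0]
ee_rot: [3.141, -0.001, -0.128]
wrist_force: [-1.1, -4.7, 7.7]
gripper_width: 0.084
finger_force: 20.0
```

arm_command([
  {"fingers":0,"x":0,"y":0,"z":-20,"yaw":0},
  {"fingers":0,"x":0,"y":0,"z":-40,"yaw":0},
  {"fingers":0,"x":0,"y":0,"z":-40,"yaw":0},
  {"fingers":0,"x":0,"y":0,"z":-40,"yaw":0},
  {"fingers":0,"x":0,"y":0,"z":0,"yaw":0},
])

```text
time_s: 31.75
tcp_pos: [458.7, 279.8, 197.7]
ee_rot: [-3.136, -0.007, -0.128]
wrist_force: [0.9, 0.3, -1.2]
gripper_width: 0.085
finger_force: 20.0
```

arm_command([
  {"fingers":0,"x":9,"y":47,"z":0,"yaw":0},
  {"fingers":0,"x":9,"y":47,"z":0,"yaw":0},
  {"fingers":0,"x":9,"y":47,"z":0,"yaw":0},
  {"fingers":0,"x":9,"y":47,"z":0,"yaw":0},
  {"fingers":0,"x":9,"y":47,"z":0,"yaw":0},
])

```text
time_s: 32.25
tcp_pos: [471.0, 38.2, 191.6]
ee_rot: [-3.142, 0.0, -0.128]
wrist_force: [0.1, 0.8, -0.1]
gripper_width: 0.083
finger_force: 20.0
```

arm_command([
  {"fingers":0,"x":9,"y":47,"z":0,"yaw":0},
  {"fingers":0,"x":9,"y":47,"z":0,"yaw":0},
  {"fingers":0,"x":9,"y":47,"z":0,"yaw":0},
  {"fingers":0,"x":9,"y":47,"z":0,"yaw":0},
  {"fingers":0,"x":0,"y":0,"z":0,"yaw":-1.27},
])

```text
time_s: 32.75
tcp_pos: [482.7, -155.5, 191.2]
ee_rot: [3.141, 0.001, -0.022]
wrist_force: [-0.1, 1.5, -0.2]
gripper_width: 0.079
finger_force: 20.0
```

arm_command([
  {"fingers":0,"x":0,"y":0,"z":0,"yaw":-1.27},
  {"fingers":0,"x":0,"y":0,"z":0,"yaw":-1.27},
  {"fingers":0,"x":0,"y":0,"z":0,"yaw":0},
  {"fingers":0,"x":0,"y":0,"z":0,"yaw":0},
])

```text
time_s: 33.15
tcp_pos: [483.1, -150.9, 191.6]
ee_rot: [-3.141, 0.0, 0.201]
wrist_force: [-0.9, 0.4, -2.1]
gripper_width: 0.082
finger_force: 20.0
```

```bash
python3 chk.py 512.2 -260.5 11.7; python3 -c "
from h import *
to(520.1,-239.5,86,11.7)"
```

```text
wrist top [512.2, -261.0, 124.3, 152.7, 11.8, np.float64(25.3), 8698] rail [461.6, -270.7, 20.2, 151.2, 11.9, np.float64(29.1), 1341]
wrist -57 1698 x -28.1 31.2 y -61.0 -51.9 ztop 87.4 left 86.7 right 86.9
wrist -19 1413 x -30.3 28.7 y -23.4 -14.1 ztop 86.4 left 86.2 right 86.3
side top [511.8, -260.3, 125.1, 155.7, 11.9, np.float64(28.0), 1716] rail [510.7, -260.2, 123.7, 154.5, 11.6, np.float64(30.7), 724]
side -57 485 x -29.6 30.0 y -60.9 -51.8 ztop 89.9 left 89.8 right 89.9
side -19 409 x -31.4 27.1 y -23.6 -13.3 ztop 89.8 left 89.8 right 89.7
now [ 483.2 -151.   191.9] 11.6 -> tool xy before turn (np.float64(18.3), np.float64(94.1)) after turn (np.float64(18.2), np.float64(94.2)) z 105.9 yaw units -0.02
```

arm_command([
  {"fingers":0,"x":9,"y":47,"z":0,"yaw":0},
  {"fingers":0,"x":9,"y":47,"z":0,"yaw":0},
  {"fingers":0,"x":0,"y":0,"z":0,"yaw":0},
  {"fingers":0,"x":0,"y":0,"z":40,"yaw":0},
  {"fingers":0,"x":0,"y":0,"z":40,"yaw":0},
])

```text
time_s: 33.85
tcp_pos: [520.2, -239.6, 111.4]
ee_rot: [3.14, -0.002, 0.203]
wrist_force: [1.0, -0.1, -1.6]
gripper_width: 0.082
finger_force: 20.0
```

arm_command([
  {"fingers":0,"x":0,"y":0,"z":24,"yaw":0},
  {"fingers":0,"x":0,"y":0,"z":0,"yaw":0},
  {"fingers":0,"x":0,"y":0,"z":0,"yaw":0},
  {"fingers":0,"x":0,"y":0,"z":0,"yaw":0},
])

```text
time_s: 34.25
tcp_pos: [520.7, -239.7, 89.8]
ee_rot: [3.14, -0.002, 0.204]
wrist_force: [0.6, -0.4, -0.4]
gripper_width: 0.08
finger_force: 20.0
```

```bash
python3 -c "
from h import *
to(520.1,-239.5,71.5,11.7)"
```

```text
now [ 520.7 -239.7   89.8] 11.7 -> tool xy before turn (np.float64(-0.6), np.float64(-0.4)) after turn (np.float64(-0.6), np.float64(-0.4)) z 18.3 yaw units -0.0
```

arm_command([
  {"fingers":0,"x":-0.6,"y":-0.4,"z":14,"yaw":0},
  {"fingers":0,"x":0,"y":0,"z":0,"yaw":0},
  {"fingers":0,"x":0,"y":0,"z":4,"yaw":0},
  {"fingers":0,"x":0,"y":0,"z":0,"yaw":0},
])

```text
time_s: 34.65
tcp_pos: [519.1, -239.4, 70.7]
ee_rot: [3.141, 0.0, 0.204]
wrist_force: [-2.1, -0.3, 4.3]
gripper_width: 0.083
finger_force: 20.0
```

arm_command([
  {"fingers":0,"x":-1,"y":0,"z":1.5,"yaw":0},
  {"fingers":0,"x":-2,"y":0,"z":2,"yaw":0},
  {"fingers":0,"x":-2,"y":0,"z":2,"yaw":0},
  {"fingers":0,"x":0,"y":0,"z":0,"yaw":0},
], newtons=8)

```text
time_s: 35.05
tcp_pos: [514.1, -240.4, 64.5]
ee_rot: [3.141, 0.0, 0.204]
wrist_force: [-3.4, -1.2, 2.5]
gripper_width: 0.088
finger_force: 8.0
```

arm_command([
  {"fingers":0,"x":-2.5,"y":0,"z":1.5,"yaw":0},
  {"fingers":0,"x":-2.5,"y":0,"z":1.5,"yaw":0},
  {"fingers":0,"x":-2.5,"y":0,"z":1,"yaw":0},
  {"fingers":0,"x":0,"y":0,"z":0,"yaw":0},
])

```text
time_s: 35.45
tcp_pos: [506.9, -241.8, 60.5]
ee_rot: [3.141, -0.0, 0.204]
wrist_force: [0.8, 0.3, 2.7]
gripper_width: 0.086
finger_force: 8.0
```

arm_command([
  {"fingers":0,"x":-3,"y":0,"z":0,"yaw":0},
  {"fingers":0,"x":-3,"y":0,"z":0,"yaw":0},
  {"fingers":0,"x":-3,"y":0,"z":0,"yaw":0},
  {"fingers":0,"x":-1.5,"y":0,"z":0,"yaw":0},
  {"fingers":0,"x":0,"y":0,"z":0,"yaw":0},
])

```text
time_s: 35.95
tcp_pos: [496.5, -243.9, 60.4]
ee_rot: [-3.142, 0.0, 0.204]
wrist_force: [-0.2, -0.1, 1.8]
gripper_width: 0.082
finger_force: 8.0
```

arm_command([
  {"fingers":0,"x":2,"y":0,"z":1,"yaw":0},
  {"fingers":0,"x":2,"y":0,"z":1,"yaw":0},
  {"fingers":0,"x":2,"y":0,"z":1.5,"yaw":0},
  {"fingers":0,"x":0,"y":0,"z":0,"yaw":0},
])

```text
time_s: 36.35
tcp_pos: [502.8, -242.5, 56.6]
ee_rot: [-3.141, 0.0, 0.204]
wrist_force: [0.6, 0.5, 0.3]
gripper_width: 0.085
finger_force: 8.0
```

arm_command([
  {"fingers":0,"x":2,"y":0,"z":1.2,"yaw":0},
  {"fingers":0,"x":2,"y":0,"z":1.2,"yaw":0},
  {"fingers":0,"x":2,"y":0,"z":1.2,"yaw":0},
  {"fingers":0,"x":1,"y":0,"z":1.2,"yaw":0},
  {"fingers":0,"x":0,"y":0,"z":0,"yaw":0},
])

```text
time_s: 36.85
tcp_pos: [509.7, -241.1, 52.0]
ee_rot: [-3.142, -0.0, 0.204]
wrist_force: [-0.1, 0.5, -0.2]
gripper_width: 0.082
finger_force: 8.0
```

arm_command([
  {"fingers":0,"x":0,"y":0,"z":1.5,"yaw":0},
  {"fingers":0,"x":0,"y":0,"z":1.5,"yaw":0},
  {"fingers":0,"x":0,"y":0,"z":0,"yaw":0},
])

```text
time_s: 37.15
tcp_pos: [510.2, -241.3, 49.8]
ee_rot: [3.141, -0.002, 0.204]
wrist_force: [2.0, 1.1, 4.2]
gripper_width: 0.084
finger_force: 8.0
```

arm_command([
  {"fingers":0.28,"x":0,"y":0,"z":-1,"yaw":0},
  {"fingers":0.28,"x":0,"y":0,"z":0,"yaw":0},
  {"fingers":0.28,"x":0,"y":0,"z":-5,"yaw":0},
  {"fingers":0.28,"x":0,"y":0,"z":-30,"yaw":0},
  {"fingers":0.28,"x":0,"y":0,"z":-40,"yaw":0},
])

```text
time_s: 37.65
tcp_pos: [508.4, -240.8, 124.7]
ee_rot: [-3.139, 0.003, 0.204]
wrist_force: [-0.2, 0.2, 0.3]
gripper_width: 0.276
finger_force: 0.0
```

arm_command([
  {"fingers":0.28,"x":0,"y":0,"z":-50,"yaw":0},
  {"fingers":0.28,"x":0,"y":-40,"z":-20,"yaw":0},
  {"fingers":0.28,"x":0,"y":-12,"z":0,"yaw":0},
  {"fingers":0.28,"x":0,"y":0,"z":0,"yaw":0},
  {"fingers":0.28,"x":0,"y":0,"z":0,"yaw":0},
])

```text
time_s: 38.15
tcp_pos: [498.6, -190.6, 194.0]
ee_rot: [-3.141, 0.001, 0.205]
wrist_force: [-0.4, -0.4, -0.4]
gripper_width: 0.279
finger_force: 0.0
```

```bash
python3 chk.py 512.2 -260.5 11.7; python3 -c "
from h import *
to(463.3,315,50,-7.4)"
```

```text
wrist top [512.1, -260.9, 124.5, 151.5, 11.7, np.float64(25.3), 8239] rail [462.8, -269.7, 100.8, 130.4, 48.8, np.float64(29.1), 1234]
wrist -57 1345 x -28.5 31.0 y -61.1 -52.2 ztop 86.4 left 86.2 right 86.3
wrist -19 1095 x -30.2 28.9 y -23.2 -14.5 ztop 86.4 left 86.4 right 86.3
wrist 19 837 x -30.3 28.9 y 14.9 23.3 ztop 86.6 left 86.5 right 86.6
side top [512.1, -261.7, 124.6, 151.0, 11.7, np.float64(28.3), 1363] rail [511.6, -262.4, 123.2, 150.0, 11.7, np.float64(30.9), 644]
side -57 490 x -29.4 30.0 y -61.6 -50.4 ztop 90.1 left 89.2 right 90.1
side -19 411 x -31.5 27.0 y -23.8 -13.5 ztop 90.3 left 89.4 right 89.1
side 19 374 x -31.9 28.3 y 14.0 24.8 ztop 89.8 left 88.8 right 88.9
now [ 498.7 -190.9  194.2] 11.7 -> tool xy before turn (np.float64(67.5), np.float64(-502.6)) after turn (np.float64(-100.3), np.float64(-497.1)) z 144.2 yaw units 3.81
```

arm_command([
  {"fingers":0.28,"x":0,"y":0,"z":0,"yaw":1.27},
  {"fingers":0.28,"x":0,"y":0,"z":0,"yaw":1.27},
  {"fingers":0.28,"x":0,"y":0,"z":0,"yaw":1.27},
  {"fingers":0.28,"x":-9.1,"y":-45.2,"z":0,"yaw":0},
  {"fingers":0.28,"x":-9.1,"y":-45.2,"z":0,"yaw":0},
])

```text
time_s: 38.85
tcp_pos: [492.0, -98.2, 194.3]
ee_rot: [-3.141, 0.001, -0.131]
wrist_force: [1.7, 0.7, -0.2]
gripper_width: 0.279
finger_force: 0.0
```

arm_command([
  {"fingers":0.28,"x":-9.1,"y":-45.2,"z":0,"yaw":0},
  {"fingers":0.28,"x":-9.1,"y":-45.2,"z":0,"yaw":0},
  {"fingers":0.28,"x":-9.1,"y":-45.2,"z":0,"yaw":0},
  {"fingers":0.28,"x":-9.1,"y":-45.2,"z":0,"yaw":0},
  {"fingers":0.28,"x":-9.1,"y":-45.2,"z":0,"yaw":0},
])

```text
time_s: 39.35
tcp_pos: [476.0, 133.1, 194.8]
ee_rot: [3.141, 0.0, -0.129]
wrist_force: [1.3, -0.0, -0.7]
gripper_width: 0.282
finger_force: 0.0
```

arm_command([
  {"fingers":0.28,"x":-9.1,"y":-45.2,"z":0,"yaw":0},
  {"fingers":0.28,"x":-9.1,"y":-45.2,"z":0,"yaw":0},
  {"fingers":0.28,"x":-9.1,"y":-45.2,"z":0,"yaw":0},
  {"fingers":0.28,"x":-9.1,"y":-45.2,"z":0,"yaw":0},
  {"fingers":0.28,"x":0,"y":0,"z":0,"yaw":0},
])

```text
time_s: 39.85
tcp_pos: [462.4, 319.4, 194.1]
ee_rot: [3.141, 0.001, -0.125]
wrist_force: [0.2, -0.4, -0.2]
gripper_width: 0.281
finger_force: 0.0
```

arm_command([
  {"fingers":0.28,"x":0,"y":0,"z":0,"yaw":0},
  {"fingers":0.28,"x":0,"y":0,"z":0,"yaw":0},
])

```text
time_s: 40.05
tcp_pos: [463.6, 314.6, 194.8]
ee_rot: [3.141, 0.001, -0.129]
wrist_force: [0.4, -0.7, -0.8]
gripper_width: 0.278
finger_force: 0.0
```

```bash
python3 tiles.py; python3 -c "
from h import *
to(463.3,315,51,-7.4)"
```

```text
hist y [(50, 120), (55, 305), (60, 58)]
57 483 [-28.6  53.7] [31.5 60.7] 87.3
rim [454.5, 258.0, 195.6, 128.3, 82.6, np.float64(104.6), 4820]
box [(array([452.7, 261. ,   1.4]), 0.68)]
tile_1_mid [(array([436.2, 537.7,   1.4]), 0.33)]
now [463.7 314.6 195.2] -7.4 -> tool xy before turn (np.float64(-0.4), np.float64(-0.4)) after turn (np.float64(-0.4), np.float64(-0.4)) z 144.2 yaw units -0.01
```

arm_command([
  {"fingers":0.28,"x":0,"y":-0.4,"z":40,"yaw":0},
  {"fingers":0.28,"x":0,"y":0,"z":40,"yaw":0},
  {"fingers":0.28,"x":0,"y":0,"z":40,"yaw":0},
  {"fingers":0.28,"x":0,"y":0,"z":24,"yaw":0},
  {"fingers":0.28,"x":0,"y":0,"z":0,"yaw":0},
])

```text
time_s: 40.7
tcp_pos: [462.1, 314.5, 48.3]
ee_rot: [3.138, 0.004, -0.129]
wrist_force: [0.6, 1.3, 0.9]
gripper_width: 0.283
finger_force: 0.0
```

arm_command([
  {"fingers":0.28,"x":0,"y":0,"z":0,"yaw":0},
  {"fingers":0,"x":0,"y":0,"z":0,"yaw":0},
  {"fingers":0,"x":0,"y":0,"z":0,"yaw":0},
  {"fingers":0,"x":0,"y":0,"z":0,"yaw":0},
  {"fingers":0,"x":0,"y":0,"z":0,"yaw":0},
], newtons=20)

```text
time_s: 41.2
tcp_pos: [463.7, 315.9, 52.3]
ee_rot: [-3.141, -0.001, -0.128]
wrist_force: [-2.7, -3.3, 7.9]
gripper_width: 0.082
finger_force: 20.0
```

arm_command([
  {"fingers":0,"x":0,"y":0,"z":-20,"yaw":0},
  {"fingers":0,"x":0,"y":0,"z":-40,"yaw":0},
  {"fingers":0,"x":0,"y":0,"z":-40,"yaw":0},
  {"fingers":0,"x":0,"y":0,"z":-40,"yaw":0},
  {"fingers":0,"x":0,"y":0,"z":0,"yaw":0},
])

```text
time_s: 41.7
tcp_pos: [464.9, 317.1, 197.2]
ee_rot: [-3.136, -0.007, -0.128]
wrist_force: [-0.1, 0.9, -1.5]
gripper_width: 0.082
finger_force: 20.0
```

arm_command([
  {"fingers":0,"x":8,"y":46,"z":0,"yaw":0},
  {"fingers":0,"x":8,"y":46,"z":0,"yaw":0},
  {"fingers":0,"x":8,"y":46,"z":0,"yaw":0},
  {"fingers":0,"x":8,"y":46,"z":0,"yaw":0},
  {"fingers":0,"x":8,"y":46,"z":0,"yaw":0},
])

```text
time_s: 42.2
tcp_pos: [473.0, 81.1, 190.8]
ee_rot: [3.142, 0.0, -0.128]
wrist_force: [1.3, 0.2, -0.0]
gripper_width: 0.085
finger_force: 20.0
```

arm_command([
  {"fingers":0,"x":8,"y":46,"z":0,"yaw":0},
  {"fingers":0,"x":8,"y":46,"z":0,"yaw":0},
  {"fingers":0,"x":8,"y":46,"z":0,"yaw":0},
  {"fingers":0,"x":8,"y":46,"z":0,"yaw":0},
  {"fingers":0,"x":8,"y":46,"z":0,"yaw":0},
])

```text
time_s: 42.7
tcp_pos: [483.3, -152.3, 190.8]
ee_rot: [-3.141, 0.0, -0.128]
wrist_force: [0.4, 0.2, -0.4]
gripper_width: 0.083
finger_force: 20.0
```

arm_command([
  {"fingers":0,"x":0,"y":0,"z":0,"yaw":-1.27},
  {"fingers":0,"x":0,"y":0,"z":0,"yaw":-1.27},
  {"fingers":0,"x":0,"y":0,"z":0,"yaw":-1.27},
  {"fingers":0,"x":0,"y":0,"z":0,"yaw":0},
  {"fingers":0,"x":0,"y":0,"z":0,"yaw":0},
])

```text
time_s: 43.2
tcp_pos: [483.6, -150.3, 190.8]
ee_rot: [-3.141, 0.0, 0.201]
wrist_force: [0.4, -0.3, -1.3]
gripper_width: 0.083
finger_force: 20.0
```

```bash
python3 chk.py 512.2 -260.5 11.7; python3 -c "
from h import *
to(512.4,-202.3,86,11.7)"
```

```text
wrist top [512.1, -260.7, 124.4, 152.3, 11.7, np.float64(25.3), 7507] rail [461.0, -268.3, 20.0, 145.3, 12.1, np.float64(29.1), 1158]
wrist -57 1712 x -28.5 31.2 y -61.1 -51.3 ztop 86.7 left 86.7 right 86.4
wrist -19 1425 x -30.7 29.0 y -23.1 -14.0 ztop 87.0 left 86.2 right 86.3
wrist 19 1156 x -30.7 28.7 y 14.8 23.5 ztop 86.8 left 86.7 right 86.8
side top [511.8, -262.3, 124.0, 150.6, 11.8, np.float64(28.3), 1325] rail [510.8, -262.1, 122.0, 149.4, 12.0, np.float64(30.9), 631]
side -57 486 x -29.4 29.2 y -61.3 -51.1 ztop 89.7 left 89.0 right 89.7
side -19 412 x -31.4 26.9 y -24.5 -13.4 ztop 89.4 left 88.9 right 89.4
side 19 375 x -31.0 28.0 y 14.0 25.2 ztop 89.7 left 88.9 right 89.2
now [ 483.8 -150.3  191.1] 11.6 -> tool xy before turn (np.float64(17.6), np.float64(56.7)) after turn (np.float64(17.5), np.float64(56.7)) z 105.1 yaw units -0.02
```

arm_command([
  {"fingers":0,"x":9,"y":28.4,"z":0,"yaw":0},
  {"fingers":0,"x":8.5,"y":28.4,"z":0,"yaw":0},
  {"fingers":0,"x":0,"y":0,"z":0,"yaw":0},
  {"fingers":0,"x":0,"y":0,"z":40,"yaw":0},
  {"fingers":0,"x":0,"y":0,"z":40,"yaw":0},
])

```text
time_s: 43.9
tcp_pos: [512.6, -202.3, 110.7]
ee_rot: [3.14, -0.002, 0.203]
wrist_force: [0.4, -0.1, -1.1]
gripper_width: 0.082
finger_force: 20.0
```

arm_command([
  {"fingers":0,"x":0,"y":0,"z":24,"yaw":0},
  {"fingers":0,"x":0,"y":0,"z":0,"yaw":0},
  {"fingers":0,"x":0,"y":0,"z":0,"yaw":0},
  {"fingers":0,"x":0,"y":0,"z":0,"yaw":0},
])

```text
time_s: 44.3
tcp_pos: [513.2, -202.7, 89.0]
ee_rot: [3.14, -0.002, 0.204]
wrist_force: [-0.2, 0.1, -1.0]
gripper_width: 0.085
finger_force: 20.0
```

```bash
python3 -c "
from h import *
to(512.4,-202.3,71.5,11.7)"
```

```text
now [ 513.2 -202.7   89. ] 11.7 -> tool xy before turn (np.float64(-0.7), np.float64(-0.5)) after turn (np.float64(-0.7), np.float64(-0.5)) z 17.5 yaw units -0.0
```

arm_command([
  {"fingers":0,"x":-0.6,"y":-0.4,"z":14,"yaw":0},
  {"fingers":0,"x":0,"y":0,"z":0,"yaw":0},
  {"fingers":0,"x":0,"y":0,"z":3.3,"yaw":0},
  {"fingers":0,"x":0,"y":0,"z":0,"yaw":0},
])

```text
time_s: 44.7
tcp_pos: [511.6, -202.4, 70.5]
ee_rot: [3.141, 0.0, 0.204]
wrist_force: [-2.4, -0.1, 4.5]
gripper_width: 0.082
finger_force: 20.0
```

arm_command([
  {"fingers":0,"x":-1,"y":0,"z":1.5,"yaw":0},
  {"fingers":0,"x":-2,"y":0,"z":2,"yaw":0},
  {"fingers":0,"x":-2,"y":0,"z":2,"yaw":0},
  {"fingers":0,"x":0,"y":0,"z":0,"yaw":0},
], newtons=8)

```text
time_s: 45.1
tcp_pos: [506.6, -203.4, 64.3]
ee_rot: [3.142, 0.0, 0.204]
wrist_force: [-3.5, -0.5, 2.6]
gripper_width: 0.084
finger_force: 8.0
```

arm_command([
  {"fingers":0,"x":-2.5,"y":0,"z":1.5,"yaw":0},
  {"fingers":0,"x":-2.5,"y":0,"z":1.5,"yaw":0},
  {"fingers":0,"x":-2.5,"y":0,"z":1,"yaw":0},
  {"fingers":0,"x":0,"y":0,"z":0,"yaw":0},
])

```text
time_s: 45.5
tcp_pos: [499.1, -204.8, 60.1]
ee_rot: [-3.141, 0.0, 0.204]
wrist_force: [-0.3, -0.2, -0.4]
gripper_width: 0.082
finger_force: 8.0
```

arm_command([
  {"fingers":0,"x":-3,"y":0,"z":0,"yaw":0},
  {"fingers":0,"x":-3,"y":0,"z":0,"yaw":0},
  {"fingers":0,"x":-3,"y":0,"z":0,"yaw":0},
  {"fingers":0,"x":-1.5,"y":0,"z":0,"yaw":0},
  {"fingers":0,"x":0,"y":0,"z":0,"yaw":0},
])

```text
time_s: 46.0
tcp_pos: [489.0, -207.0, 60.3]
ee_rot: [-3.142, 0.0, 0.204]
wrist_force: [0.4, -0.0, -1.2]
gripper_width: 0.083
finger_force: 8.0
```

arm_command([
  {"fingers":0,"x":2,"y":0,"z":1,"yaw":0},
  {"fingers":0,"x":2,"y":0,"z":1,"yaw":0},
  {"fingers":0,"x":2,"y":0,"z":1.5,"yaw":0},
  {"fingers":0,"x":0,"y":0,"z":0,"yaw":0},
])

```text
time_s: 46.4
tcp_pos: [495.6, -205.6, 56.8]
ee_rot: [3.141, -0.0, 0.204]
wrist_force: [1.1, 0.5, 1.1]
gripper_width: 0.086
finger_force: 8.0
```

arm_command([
  {"fingers":0,"x":2,"y":0,"z":1.2,"yaw":0},
  {"fingers":0,"x":2,"y":0,"z":1.2,"yaw":0},
  {"fingers":0,"x":2,"y":0,"z":1.2,"yaw":0},
  {"fingers":0,"x":1,"y":0,"z":1.2,"yaw":0},
  {"fingers":0,"x":0,"y":0,"z":0,"yaw":0},
])

```text
time_s: 46.9
tcp_pos: [502.3, -204.2, 52.0]
ee_rot: [3.141, -0.0, 0.204]
wrist_force: [0.0, -0.1, 0.5]
gripper_width: 0.089
finger_force: 8.0
```

arm_command([
  {"fingers":0,"x":0,"y":0,"z":1.5,"yaw":0},
  {"fingers":0,"x":0,"y":0,"z":1.5,"yaw":0},
  {"fingers":0,"x":0,"y":0,"z":0,"yaw":0},
])

```text
time_s: 47.2
tcp_pos: [502.7, -204.3, 49.5]
ee_rot: [3.141, -0.002, 0.204]
wrist_force: [3.7, 0.1, 5.1]
gripper_width: 0.083
finger_force: 8.0
```

arm_command([
  {"fingers":0.28,"x":0,"y":0,"z":-1,"yaw":0},
  {"fingers":0.28,"x":0,"y":0,"z":0,"yaw":0},
  {"fingers":0.28,"x":0,"y":0,"z":-5,"yaw":0},
  {"fingers":0.28,"x":0,"y":0,"z":-30,"yaw":0},
  {"fingers":0.28,"x":0,"y":0,"z":-40,"yaw":0},
])

```text
time_s: 47.7
tcp_pos: [500.9, -203.8, 124.6]
ee_rot: [-3.139, 0.003, 0.204]
wrist_force: [-0.2, -0.9, 0.3]
gripper_width: 0.279
finger_force: 0.0
```

arm_command([
  {"fingers":0.28,"x":0,"y":0,"z":-50,"yaw":0},
  {"fingers":0.28,"x":0,"y":-10,"z":-20,"yaw":0},
  {"fingers":0.28,"x":0,"y":-50,"z":0,"yaw":0},
  {"fingers":0.28,"x":0,"y":0,"z":0,"yaw":0},
  {"fingers":0.28,"x":0,"y":0,"z":0,"yaw":0},
])

```text
time_s: 48.2
tcp_pos: [489.7, -145.0, 195.4]
ee_rot: [3.141, -0.0, 0.206]
wrist_force: [0.2, -0.7, -0.1]
gripper_width: 0.281
finger_force: 0.0
```

```bash
python3 chk.py 512.2 -260.5 11.7; python3 - <<'E'
from h import *
for n in ('wrist','scene','side'):
    p,c=snap(n);P=cloud(p,c)
    print(n,'lid bar',rect(P,28,45,(465,20),45),'panel',rect(P,4,12,(465,20),130))
    for t in ['shaker','tumbler','mug']: print(t,[np.round(x['location'],0).tolist() for x in arm.tip_of(t,p)[:1]])
E
```

```text
wrist top [512.3, -260.7, 124.0, 152.4, 11.8, np.float64(25.4), 6628] rail [464.9, -266.3, 93.3, 131.2, 48.2, np.float64(29.1), 1101]
wrist -57 1642 x -29.0 31.2 y -61.2 -51.8 ztop 86.6 left 86.4 right 86.0
wrist -19 1388 x -31.2 28.6 y -23.1 -14.3 ztop 86.5 left 86.3 right 86.3
wrist 19 1139 x -31.3 28.8 y 14.8 23.5 ztop 87.0 left 86.2 right 87.0
wrist 57 893 x -29.0 30.4 y 52.7 61.2 ztop 86.8 left 86.1 right 86.3
side top [511.9, -262.7, 123.9, 149.6, 11.9, np.float64(28.3), 1351] rail [511.3, -262.7, 122.8, 147.6, 11.7, np.float64(30.9), 645]
side -57 486 x -29.4 29.9 y -61.4 -51.7 ztop 89.5 left 89.3 right 89.5
side -19 411 x -31.5 27.8 y -23.1 -14.2 ztop 90.0 left 90.0 right 89.6
side 19 376 x -31.6 28.2 y 13.9 24.9 ztop 90.0 left 89.3 right 88.6
side 57 328 x -30.6 28.7 y 51.8 62.9 ztop 90.2 left 90.2 right 89.9
wrist lid bar [465.5, 18.9, 14.2, 59.5, 82.3, np.float64(32.0), 649] panel [495.6, 15.1, 189.9, 179.1, 82.5, np.float64(4.9), 10594]
shaker [[618.0, 67.0, -4.0]]
tumbler []
mug [[698.0, -268.0, 2.0]]
scene lid bar [463.5, 21.1, 17.0, 61.0, 83.5, np.float64(32.9), 78] panel [468.4, 3.6, 217.6, 244.4, 83.7, np.float64(6.8), 1394]
shaker [[616.0, 72.0, 2.0]]
tumbler [[432.0, 528.0, -4.0]]
mug []
side lid bar [465.0, 20.0, 18.5, 57.5, 79.5, np.float64(33.9), 97] panel [474.6, 20.1, 248.3, 237.3, 89.8, np.float64(7.7), 1625]
shaker [[615.0, 70.0, 2.0]]
tumbler [[435.0, 531.0, 3.0]]
mug [[703.0, -265.0, -3.0]]
```

View pics/wrist_c.png

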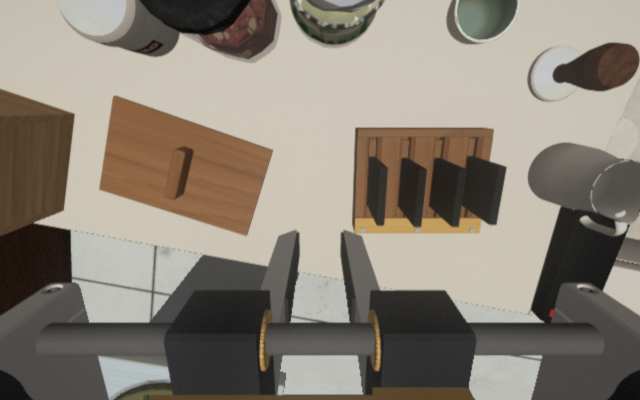

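The picture shows all four tiles standing upright in the stand (around pixels 375–485, 190), with their tops level at about 86 mm. The lid lies flat, bar up, at (185, 165), and the robot is clear of everything.

```bash
python3 -c "
from rig import arm
print(arm.finish_job())"
```

```text
the job is handed in; nothing more can be done
None
```

I handed the job in after about 50 s of robot time: the lid lies flat on the worktop with its grip bar up, all four tiles stand seated in their own slots, and the bystanders are where they were; no verdict came back from the judging.

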